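# Find the bowed cover on the surface plate and reject it

## Robot

A 7-joint arm with a two-finger parallel gripper is mounted at the origin on the work surface. World frame = base frame: x ahead of the robot, y to its left, z up, the work surface at z = 0. Lengths are in m, angles in degrees, forces in N, time in s.
With the tool pointing down it reaches from about 0.425 to 0.875 m from the base axis. Payload 4.7 kg.
Tool frame: the origin (TCP) lies at the very end of the fingers, on their centre line; the grasp point (between the pads) lies 19 mm behind it; z points along the fingers, y is the direction in which the jaws open and shut (so a half turn about z gives the same grasp; the last joint's range is limited). The gripper opens to 87 mm and grips with 3 to 60 N. Pads are 19 mm wide; open, the fingers measure 117 mm over their backs; the gripper's body (75 mm by 190 mm) begins 51 mm behind the grasp point.
Start: joints at [-71.614, 18.392, -4.016, 83.108, 1.295, 78.541, -3.26], TCP at [0.196, 0.62, 0.19] pointing down, gripper open.
Joint ranges: [-163.93, 163.93], [-17.29, 119.83], [-79.2, 71.16], [3.27, 140.29], [-89.18, 269.18], [5.43, 117.66], [-154.24, 154.24]. Speed limits (degrees/s): [147.25, 147.25, 180, 180, 180, 180, 180].

## Interface

Orientations are given as [roll, pitch, yaw] about the fixed x, y, z axes, in that order (R = Rz(yaw) Ry(pitch) Rx(roll)).
In Python, from cell import * gives the robot as it stands.
- The arm moves only by the tool arm_command, never from a script. Its argument "targets" is a list that holds one entry, the list of rows, each a list of 7 numbers: the shift along the tool's x, y, z in m, then the turn, a rotation vector about the tool's x, y, z in degrees, then the gripper's target within -1 to 1 (shut at 1, half-way at 0, fully open at -1). In form: [[[tx, ty, tz, rx, ry, rz, claw], ...]]. A call has 1 to 10 rows; each row is the pose to reach, as a shift and turn from the pose commanded when the call began, along the tool's axes at that moment; what a row does not reach only later rows make up. A row lasts 1/10 s, in which the tool goes at most 50 mm and 8.59 degrees, less where a joint would pass 70% of its speed; a pose out of reach is approached as far as the arm can. A call with a gripper value outside its range is refused whole. The fingers move at their own pace and stop on an object; "newtons" is the grip in N (left out, the last holds). Time passes only in rows, so rows that repeat a pose let the fingers close. It gives the time, the measured TCP pose, the force and the opening at its end, in the units of the state.
- get_obs(): the state, without advancing time (a new reading comes with each control period).
- read_camera(name): name is "side" or "top" or "wrist"; returns a dict with "img" (384x512x3 uint8, red, green, blue), "z_map" (384x512 float32, m along the optical axis (not along the pixel's ray), 0 where there is no reading), "K" (3x3 intrinsics, pixels), "D" ([k1, k2, p1, p2, k3] as OpenCV has them; the pictures are not rectified), "origin" and "attitude" of the camera in the world. Camera axes: x right, y down, z forward; pixel columns grow to the right and rows downward; lengths in m; the calibration is good to about 2 mm. A picture is of the moment at which its call begins.
- sign_off(): hands the job in, once; it reports no verdict.
Trained networks look in the newest picture that a camera, given by its name, has taken for a name from the list of things; names that differ only in an ending like _2 or _b are one class to them, and where a whole thing is asked for, a point or a joint stands for the part that bears it (a point fixed in the world has none). Each returns a list of dicts, best first, with "conf" (0 to 1); they miss things now and then, are a little off and sometimes report something else, mostly with a low value. They report only what shows in the picture. A call takes as long as a camera call. They do not tell look-alikes from the thing itself.
- search_frame(thing, camera): "position" ([column, row] in pixels, amid what is visible of it).
The state is a dict: "time_s": time; "qpos": joint angles; "joint_velocities": joint speeds; "effort": joint torques, N m; "tool_pos": TCP position; "tool_rot": TCP orientation; "force": force on the tool from outside, world axes, zero at the start; "wrist_torque": the same for the moment, N m; "grip_width": finger opening in m.
Only numpy, scipy, OpenCV 4.12 (cv2) and the standard library are available. Lean on these libraries where they do the work, as an engineer would, in place of code of your own. Each camera call takes 0.05 s, during which the arm holds its last target.

## Task

One of the four alike flanged covers on the steel surface plate has a bowed underside: find it by pressing them down at the rim, where it rocks and the others stay steady. Then take the rocking cover by its hub and set it down upright, without dropping it, in the black reject tray under the wire shelf. Leave the three steady covers standing where they are and do not disturb the other things on the bench.

Things in the scene. Friction and masses are not known exactly. Their poses are not given: they have to be found in the camera images.
- cover_1_mid (a point): One of four alike aluminium covers on the plate, 0.25 to 0.4 kg: flange disc 84 mm in diameter, its flat top 12 mm above the underside; round upright hub 24 mm in diameter in its middle, its top 52 mm above the underside. The point is on the hub axis, 26 mm above the underside; z is that axis, upwards. May be the bowed one (which number is bowed is not told).
- cover_2_mid (a point): Same point on another cover, same size and look as cover_1; may be the bowed one. The bowed cover stands level by itself, on a middle foot 20 mm across, and tips about 10 degrees when some 5 N press down on its flange near the rim, on any side (the rim sinks about 5 mm there). The three others do not tip.
- cover_3_mid (a point): Same point on another cover, same size and look as cover_1; may be the bowed one.
- cover_4_mid (a point): Same point on another cover, same size and look as cover_1; may be the bowed one.
- plate_top (a point): Centre of the top face of the dark steel surface plate, 280 (x) x 320 (y) mm, 20 mm above the table, fixed; z up.
- tray_floor (a point): Centre of the inner floor of the black reject tray, 4 mm above the table, fixed. x points from its open front (robot side) to the rear, y to the left, z up. Inside 122 (x) x 142 (y) mm, walls 4 mm thick, their top 12 mm above this floor. A wire shelf above it leaves no room for a vertical tool: come in from the front with the tool tilted.
- shelf_lip (a point): Middle of the lower edge of the blue front lip of the fixed wire shelf over the tray; axes as tray_floor, 221 mm above it and 38 mm in front of it. The lip is 6 mm thick; the shelf runs back 150 mm from here and 156 mm to each side, no part lower than this point but two rear posts 20 mm square (133 mm behind, 150 mm to each side). A small carton stands on its left end.
- gauge_block: Bystander: small steel block 30 x 22 x 16 mm lying between the covers on the plate. Origin at its underside or middle. Leave alone.
- spacer: Bystander: steel spacer, 22 mm diameter, 12 mm high, on the plate. Origin at its underside or middle. Leave alone.
- screwdriver: Bystander: screwdriver, 180 mm, lying on the table. Origin at its underside or middle. Leave alone.
- wrench: Bystander: wrench, 170 mm, lying on the table. Origin at its underside or middle. Leave alone.
- grease_jar: Bystander: white jar, 56 mm diameter, 60 mm high. Origin at its underside or middle. Leave alone.
- spray_can: Bystander: plain metal can, 56 mm diameter, 150 mm high. Origin at its underside or middle. Leave alone.
- module: Bystander: black control module, 100 x 130 x 35 mm. Origin at its underside or middle. Leave alone.
Not all that is in view belongs to the job. Leave any orange or purple look-alike of the part that bears cover_3_mid alone.

How it is judged (in metres and radians):
On the way:
1. the bowed cover is made to rock by pressing it while it stands on the plate (angle between bowed_cover's own z axis and vertical above 0.06 rad and contact force between the fingers and bowed_cover above 0.5 N and contact force between bowed_cover and plate above 0.5 N), for 0.05 s.
At the end, for the whole second after the job is handed in: The cover that rocks stands upright (within 0.25 rad) and at rest on the floor of the reject tray (its axis within 35 mm front to back and 45 mm sideways of the tray centre), and the three steady covers stand upright on the plate within 40 mm of where they began (x of bowed_cover in the frame of tray_floor between -0.035 and 0.035 m and y of bowed_cover in the frame of tray_floor between -0.045 and 0.045 m and z of bowed_cover in the frame of tray_floor between -0.008 and 0.008 m and angle between bowed_cover's own z axis and vertical below 0.25 rad and linear speed of bowed_cover below 0.02 m/s and angular speed of bowed_cover below 0.1 rad/s and distance of each of steady_a, steady_b, steady_c from where it was at the start of the episode below 0.04 m and angle between each of steady_a, steady_b, steady_c's own z axis and vertical below 0.1 rad); the robot touches nothing.
It fails at once if a steady cover is carried or pushed more than 40 mm from its place, or tipped by more than 0.4 rad (distance of any of steady_a, steady_b, steady_c from where it was at the start of the episode above 0.04 m or angle between any of steady_a, steady_b, steady_c's own z axis and vertical above 0.4 rad).
It fails at once if the rejected cover is dropped (falls freely from more than about 2 cm) (contact force between the fingers and bowed_cover below 0.1 N and linear speed of bowed_cover above 0.6 m/s).
It fails at once if a bystander is moved more than 30 mm (distance of any of gauge_block, spacer, screwdriver, wrench, grease_jar, spray_can, module from where it was at the start of the episode above 0.03 m).
It also fails if it takes over 70 s, if anything falls off the work surface, if the arm or the gripper's body presses on something with over 40 N, if the wrist force passes 120 N, or if a joint passes its speed limit or range.

## Working session

There is one attempt and no reset: what is moved stays moved. The work goes in short steps, Python scripts to look and compute and a tool call to move; the robot and the scene stay as the last step left them, time stands still between calls to the robot, and variables do not carry over. Pictures are saved under pics/ and viewed, and the job is handed in when it is done.

Besides the shell and the picture viewer there is one more tool, called after ">>>" in YAML: its name, and indented under it one key for each argument. arm_command: Moves the arm, as the interface text tells. Its arguments: {"type":"object","properties":{"targets":{"type":"array","items":{"type":"array","items":{"type":"array","items":{"type":"number"}}}},"newtons":{"type":"number"}},"required":["targets"]}

```bash
mkdir -p pics; ls; cat > h.py <<'E'
from cell import *
import numpy as np, cv2
from scipy.spatial.transform import Rotation as R
def camR(c):
    a=np.array(c["attitude"],float)
    if a.shape==(3,3): return a
    if a.size==4: return R.from_quat(a).as_matrix()
    return R.from_euler('xyz',a,degrees=True).as_matrix()
def pix2w(c,u,v,z=None,plane=None):
    p=cv2.undistortPoints(np.array([[[u,v]]],float),np.array(c["K"]),np.array(c["D"]))[0,0]
    d=camR(c)@np.array([p[0],p[1],1.0]); o=np.array(c["origin"])
    if plane is not None: return o+d*(plane-o[2])/d[2]
    return o+d*z
def cloud(c):
    h,w=c["z_map"].shape
    u,v=np.meshgrid(np.arange(w),np.arange(h))
    p=cv2.undistortPoints(np.stack([u,v],-1).reshape(-1,1,2).astype(float),np.array(c["K"]),np.array(c["D"])).reshape(h,w,2)
    P=np.dstack([p,np.ones((h,w))])*c["z_map"][...,None]
    W=P@camR(c).T+np.array(c["origin"]); W[c["z_map"]<=0]=np.nan
    return W
def save(c,n): cv2.imwrite('pics/'+n+'.png',c["img"][...,::-1])
E
python3 - <<'E'
from h import *
print(get_obs())
for n in ["side","top","wrist"]:
    c=read_camera(n); save(c,n+'0'); print(n,c["origin"],c["attitude"],c["K"])
    for t in ["cover_1_mid","gauge_block","spacer","grease_jar","spray_can"]:
        for d in search_frame(t,n):
            u,v=d["position"]; z=c["z_map"][int(v),int(u)]
            print(t,round(d["conf"],2),np.round(d["position"]),pix2w(c,u,v,z).round(3))
E
```

```text
pics
{'time_s': 0.0, 'qpos': array([-71.61356283,  18.44063432,  -4.01497444,  83.17604813,
         1.29728088,  78.53947393,  -3.26043104]), 'joint_velocities': array([ 0.00699239, -0.06298808, -0.04575953,  0.06351985,  0.0502596 ,
       -0.05274232,  0.02169628]), 'effort': array([ 7.05242583e-04, -4.91294432e+01, -4.03346876e-01, -3.12519479e+01,
       -6.38628239e-02,  4.38720058e-02,  1.66864388e-04]), 'tool_pos': array([0.19619423, 0.61903452, 0.18863361]), 'tool_rot': array([-1.79889212e+02,  8.13425939e-03,  1.62422842e+02]), 'force': array([0.53838544, 0.34873225, 0.32136882]), 'wrist_torque': array([ 0.02397979, -0.01475308, -0.03409153]), 'grip_width': 0.08716117210033546}
side [ 0.43592308 -0.89942445  1.08527753] [-139.47112318    0.24559983   -9.31757923] [[362.77388381   0.         259.36467949]
 [  0.         362.77388381 189.83500623]
 [  0.           0.           1.        ]]
spacer 0.28 [283. 243.] [ 0.612 -0.278  0.067]
grease_jar 0.61 [316. 189.] [ 0.783 -0.066  0.06 ]
spray_can 0.94 [303. 294.] [ 0.618 -0.499  0.152]
top [ 0.39124997 -0.10312056  1.43116304] [-172.28661641    1.30147357  -90.57229181] [[432.75145457   0.         254.12732533]
 [  0.         432.75145457 191.52775389]
 [  0.           0.           1.        ]]
cover_1_mid 0.7 [268. 219.] [ 0.488 -0.117  0.07 ]
gauge_block 0.48 [294. 204.] [ 0.538 -0.201  0.033]
grease_jar 0.77 [249. 127.] [ 0.791 -0.06   0.056]
spray_can 0.68 [381. 172.] [ 0.618 -0.456  0.146]
spray_can 0.6 [315. 219.] [ 0.487 -0.263  0.073]
wrist [0.12201059 0.64372402 0.38439754] [ 1.63475413e+02 -1.23199046e-03  7.24047328e+01] [[325.80833959   0.         255.92555636]
 [  0.         325.80833959 190.94601555]
 [  0.           0.           1.        ]]
```

View pics/top0.png

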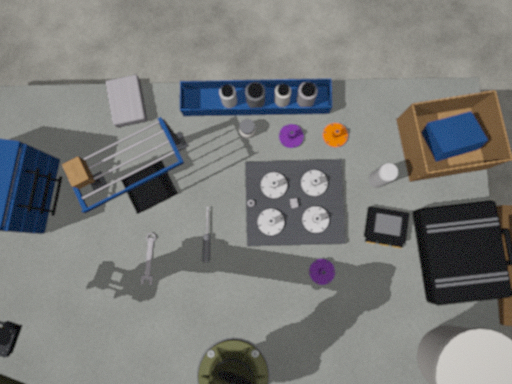

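View pics/side0.png

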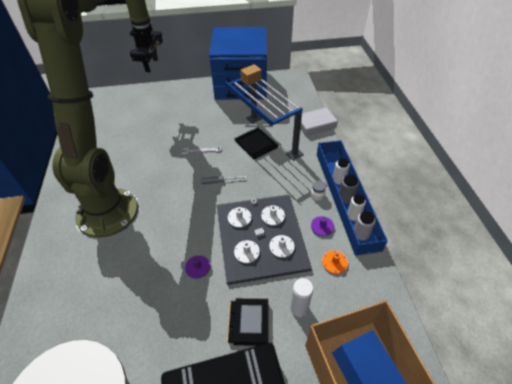

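```bash
python3 - <<'E'
from h import *
for n in ["top","side"]:
    c=read_camera(n); W=cloud(c); 
    z=W[...,2]; x=W[...,0]; y=W[...,1]
    roi=(x>0.36)&(x<0.76)&(y>-0.4)&(y<0.02)
    m=((z>0.058)&(z<0.085)&roi).astype(np.uint8)
    k,l,s,cen=cv2.connectedComponentsWithStats(m)
    for i in range(1,k):
        if s[i,4]>8:
            p=W[l==i]; print(n,'hub',s[i,4],cen[i].round(1),np.nanmedian(p,0).round(4), pix2w(c,*cen[i],plane=.072).round(4))
    m=((z>0.026)&(z<0.04)&roi).astype(np.uint8)
    k,l,s,cen=cv2.connectedComponentsWithStats(m)
    for i in range(1,k):
        if s[i,4]>8:
            p=W[l==i]; print(n,'fl',s[i,4],cen[i].round(1),np.nanmean(p,0).round(4),np.ptp(p,0).round(3), np.nanmin(p,0).round(3),np.nanmax(p,0).round(3))
    plate=(abs(z-.02)<.006)&roi&(c["img"].max(-1)<90); print('plate',W[plate].min(0),W[plate].max(0))
    # dark tray + blue shelf
    img=c["img"].astype(int)
    tr=(img.max(-1)<45)&(y>0.05)&(y<0.4)&(x>0.3)&(x<0.8)&(z<.05)
    print('tray',tr.sum(),W[tr].min(0).round(3),W[tr].max(0).round(3),cv2.minAreaRect(W[tr][:,:2].astype(np.float32)), np.median(z[tr]))
    bl=(img[...,2]>img[...,0]+50)&(z>.12)&(z<.5)&(y>0)&(y<0.5)&(x>.3)
    print('blue',bl.sum(),W[bl].min(0).round(3),W[bl].max(0).round(3),cv2.minAreaRect(W[bl][:,:2].astype(np.float32)))
    cv2.imwrite(f'pics/{n}_sh.png',cv2.resize(c["img"][90:220,50:220] if n=="top" else c["img"][50:210,200:350],None,fx=4,fy=4)[...,::-1])
    for a in [tr,bl]:
        print(np.argwhere(a).min(0),np.argwhere(a).max(0))
E
```

```text
top hub 48 [315.6 180.7] [ 0.607  -0.2692  0.0712] [ 0.6079 -0.2693  0.072 ]
top hub 45 [274. 183.] [ 0.6024 -0.1375  0.0716] [ 0.6022 -0.1375  0.072 ]
top hub 48 [316.9 218.2] [ 0.4893 -0.2702  0.0714] [ 0.4889 -0.27    0.072 ]
top hub 45 [270.9 220.6] [ 0.482  -0.1261  0.0718] [ 0.483  -0.1259  0.072 ]
top fl 447 [314.1 182.6] [ 0.608  -0.2692  0.0324] [0.083 0.083 0.013] [ 0.567 -0.312  0.026] [ 0.65  -0.23   0.039]
top fl 451 [273.8 184.9] [ 0.6021 -0.1378  0.0323] [0.081 0.082 0.014] [ 0.561 -0.178  0.026] [ 0.642 -0.096  0.04 ]
top fl 37 [250.8 202.6] [ 0.5449 -0.0622  0.0316] [0.024 0.019 0.013] [ 0.533 -0.072  0.026] [ 0.557 -0.053  0.039]
top fl 64 [294.  202.5] [ 0.5431 -0.202   0.0346] [0.03  0.026 0.013] [ 0.528 -0.216  0.026] [ 0.559 -0.189  0.04 ]
top fl 463 [315.5 219.1] [ 0.4888 -0.2703  0.0321] [0.084 0.084 0.013] [ 0.447 -0.311  0.026] [ 0.532 -0.227  0.039]
top fl 460 [270.7 221.6] [ 0.4823 -0.1258  0.0324] [0.084 0.081 0.014] [ 0.44  -0.166  0.026] [ 0.524 -0.085  0.04 ]
plate [ 0.41384454 -0.3665627   0.01400697] [ 0.68499536 -0.04968874  0.02599718]
tray 1279 [ 
[... 1133 characters left out ...]
0.174  0.04 ]
side fl 355 [281.6 246.6] [ 0.6102 -0.2715  0.034 ] [0.088 0.085 0.014] [ 0.57  -0.309  0.026] [ 0.658 -0.224  0.04 ]
side fl 373 [246.6 251.8] [ 0.4913 -0.2721  0.0338] [0.083 0.09  0.013] [ 0.45  -0.31   0.026] [ 0.534 -0.22   0.04 ]
plate [ 0.41512596 -0.36449504  0.01417081] [ 0.687409   -0.04814313  0.02594772]
tray 764 [0.525 0.176 0.   ] [0.771 0.375 0.049] ((0.6352938413619995, 0.2424851655960083), (0.15223830938339233, 0.2593306601047516), 36.0695686340332) 0.00829614376981147
blue 382 [0.503 0.124 0.228] [0.771 0.432 0.258] ((0.6322981119155884, 0.29229480028152466), (0.14811094105243683, 0.3204917907714844), 29.103315353393555)
[128 236] [158 297]
[ 78 225] [123 301]
```

View pics/top_sh.png

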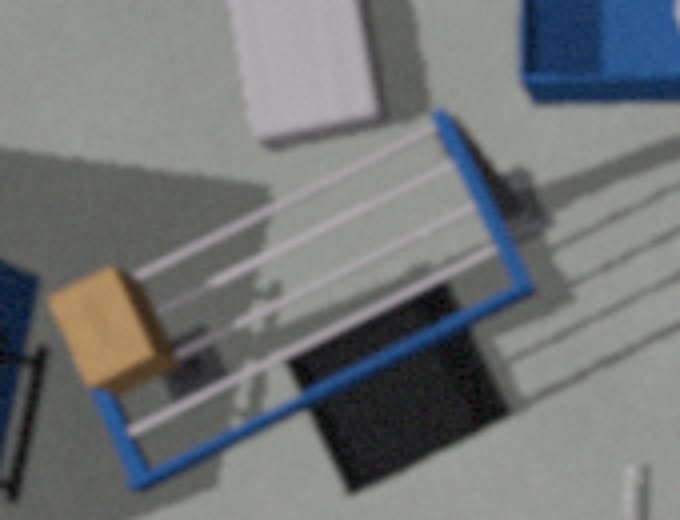

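View pics/side_sh.png

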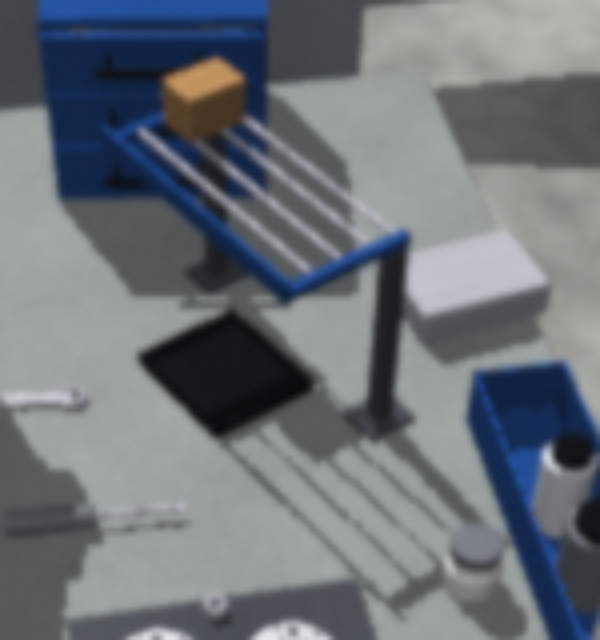

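```bash
python3 - <<'E'
from h import *
for n in ["top","side"]:
    c=read_camera(n); W=cloud(c); z=W[...,2]; x=W[...,0]; y=W[...,1]; img=c["img"].astype(int)
    tr=((img.max(-1)<50)&(y>0.1)&(y<0.4)&(x>0.45)&(x<0.8)&(z<.03)).astype(np.uint8)
    k,l,s,cen=cv2.connectedComponentsWithStats(cv2.morphologyEx(tr,cv2.MORPH_OPEN,np.ones((3,3)))if 0 else tr)
    for i in range(1,k):
        if s[i,4]>40:
            pts=np.argwhere(l==i)[:,::-1].astype(np.float32)
            g=np.array([pix2w(c,u,v,plane=.012)[:2] for u,v in pts],np.float32)
            print(n,s[i],cv2.minAreaRect(g))
            print(np.round(cv2.boxPoints(cv2.minAreaRect(g)),3).tolist())
    bl=(img[...,2]>img[...,0]+50)&(z>.2)&(z<.27)&(y>0.1)&(y<0.45)&(x>.48)&(x<.79)
    p=W[bl]; r=cv2.minAreaRect(p[:,:2].astype(np.float32))
    print(np.round(cv2.boxPoints(r),3).tolist(), np.percentile(p[:,2],[1,10,50,90,99]).round(3))
    for t in ["screwdriver","wrench","module"]:
        for d in search_frame(t,n):
            u,v=d["position"]; print(n,t,round(d["conf"],2),pix2w(c,u,v,c["z_map"][int(v),int(u)]).round(3))
E
```

```text
top [123 161  41  26 306] ((0.6504147052764893, 0.29941803216934204), (0.024611007422208786, 0.14451521635055542), 27.021181106567383)
[[0.6069999933242798, 0.3580000102519989], [0.671999990940094, 0.2290000021457672], [0.6940000057220459, 0.2409999966621399], [0.6290000081062317, 0.36899998784065247]]
top [ 128  173   49   40 1008] ((0.5861154794692993, 0.26700589060783386), (0.07780499756336212, 0.14584368467330933), 26.318620681762695)
[[0.5189999938011169, 0.3149999976158142], [0.5839999914169312, 0.18400000035762787], [0.652999997138977, 0.21899999678134918], [0.5889999866485596, 0.3499999940395355]]
[[0.49799999594688416, 0.39899998903274536], [0.6399999856948853, 0.11900000274181366], [0.7760000228881836, 0.18799999356269836], [0.6340000033378601, 0.46799999475479126]] [0.23  0.235 0.241 0.251 0.254]
top screwdriver 0.73 [0.404 0.083 0.022]
top screwdriver 0.39 [ 0.485 -0.259  0.064]
top wrench 0.82 [0.376 0.268 0.008]
top module 0.83 [ 0.457 -0.495  0.032]
side [236 128  42  31 740] ((0.611240029335022, 0.2789386212825775), (0.13497474789619446, 0.15749599039554596), 26.145435333251953)
[[0.515999972820282, 0.3199999928474426], [0.5849999785423279, 0.17900000512599945], [0.7070000171661377, 0.23800000548362732], [0.6370000243186951, 0.3790000081062317]]
[[0.49799999594688416, 0.40299999713897705], [0.6420000195503235, 0.12099999934434891], [0.7739999890327454, 0.18799999356269836], [0.6299999952316284, 0.47099998593330383]] [0.231 0.236 0.242 0.252 0.255]
side screwdriver 0.76 [0.412 0.08  0.026]
side screwdriver 0.17 [ 0.488 -0.132  0.053]
side wrench 0.62 [0.38  0.274 0.007]
side module 0.7 [ 0.471 -0.507  0.036]
```

>>> arm_command:
  targets:
    - [[-0.278, -0.299, 0, 0, 0, 80, 1], [-0.278, -0.299, 0, 0, 0, 80, 1], [-0.278, -0.299, 0, 0, 0, 80, 1], [-0.278, -0.299, 0, 0, 0, 80, 1], [-0.278, -0.299, 0, 0, 0, 80, 1], [-0.278, -0.299, 0, 0, 0, 80, 1], [-0.278, -0.299, 0, 0, 0, 80, 1], [-0.278, -0.299, 0, 0, 0, 80, 1], [-0.278, -0.299, 0, 0, 0, 80, 1], [-0.278, -0.299, 0, 0, 0, 80, 1]]
  newtons: 20

```text
time_s: 2.4
tool_pos: [0.3725, 0.2483, 0.1903]
tool_rot: [180.0, -0.1, 81.9]
force: [0.6, 0.0, -0.1]
grip_width: 0.0153
```

```bash
cat >> h.py <<'E'
def rel(p,rpy,p0=None,r0=None):
    o=get_obs(); p0=o["tool_pos"] if p0 is None else np.array(p0); r0=o["tool_rot"] if r0 is None else r0
    A=R.from_euler('xyz',r0,degrees=True); B=R.from_euler('xyz',rpy,degrees=True)
    return A.inv().apply(np.array(p)-p0).round(4), (A.inv()*B).as_rotvec(degrees=True).round(2)
E
python3 - <<'E'
from h import *
o=get_obs(); print(o["qpos"].round(1),o["tool_pos"],o["tool_rot"])
print(rel([.515,-.137,.12],[180,0,0]))
E
```

```text
[-52.2  -7.2  13.9 110.7   1.7  76.2 -46.9] [0.37245143 0.24825329 0.19028889] [ 1.79965219e+02 -7.15391664e-02  8.18763660e+01]
(array([-0.3613,  0.1955,  0.07  ]), array([-2.000e-02, -8.000e-02,  8.188e+01]))
```

>>> arm_command:
  targets:
    - [[-0.361, 0.196, 0.07, 0, 0, 82, 1], [-0.361, 0.196, 0.07, 0, 0, 82, 1], [-0.361, 0.196, 0.07, 0, 0, 82, 1], [-0.361, 0.196, 0.07, 0, 0, 82, 1], [-0.361, 0.196, 0.07, 0, 0, 82, 1], [-0.361, 0.196, 0.07, 0, 0, 82, 1], [-0.361, 0.196, 0.07, 0, 0, 82, 1], [-0.361, 0.196, 0.07, 0, 0, 82, 1], [-0.361, 0.196, 0.07, 0, 0, 82, 1], [-0.361, 0.196, 0.07, 0, 0, 82, 1]]

```text
time_s: 3.4
tool_pos: [0.5176, -0.1374, 0.1195]
tool_rot: [179.9, 0.0, -0.2]
force: [-0.2, 0.9, 0.1]
grip_width: 0.0001
```

```bash
python3 - <<'E'
from h import *
o=get_obs(); print(o["time_s"],o["qpos"].round(1),o["tool_pos"],o["tool_rot"],o["grip_width"])
print(rel([.515,-.137,.035],[180,0,-20]))
c=read_camera("wrist"); save(c,"w1"); 
W=cloud(c);z=W[...,2]
m=((z>0.055)&(z<0.085)).astype(np.uint8)
k,l,s,cen=cv2.connectedComponentsWithStats(m)
for i in range(1,k):
    if s[i,4]>50: print(s[i,4],cen[i].round(),np.nanmedian(W[l==i],0).round(4))
E
```

```text
3.4 [-26.3   8.2  41.7 106.   -5.7  67.9 -73. ] [ 0.51763939 -0.13735509  0.11946838] [ 1.79856079e+02  2.12082357e-02 -2.07772105e-01] 0.0001112801819965063
(array([-0.0026, -0.0006,  0.0845]), array([ 0.15, -0.  , 19.79]))
1145 [433.  77.] [ 0.6089 -0.2645  0.0714]
881 [254.  84.] [ 0.6034 -0.136   0.0718]
890 [414. 227.] [ 0.4919 -0.2662  0.0713]
275 [237. 227.] [ 0.4927 -0.12    0.0679]
```

View pics/w1.png

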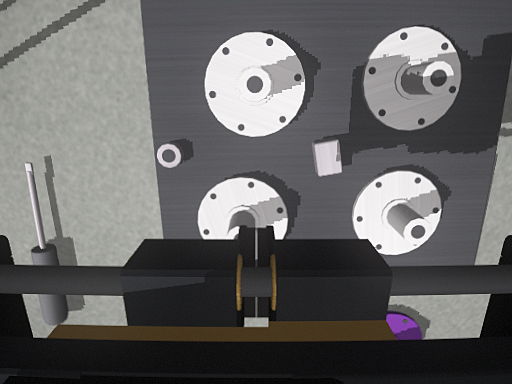

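>>> arm_command:
  targets:
    - [[0, -0.01, 0.05, 0, 0, 0, 1], [0, -0.01, 0.082, 0, 0, 0, 1], [0, -0.01, 0.085, 0, 0, 0, 1], [0, -0.01, 0.087, 0, 0, 0, 1], [0, -0.01, 0.089, 0, 0, 0, 1], [0, -0.01, 0.09, 0, 0, 0, 1]]

```text
time_s: 4.05
tool_pos: [0.5192, -0.1233, 0.0315]
tool_rot: [-180.0, -0.2, 0.4]
force: [-0.8, 0.0, -0.6]
grip_width: 0.0007
```

```bash
python3 - <<'E'
from h import *
o=get_obs(); print(o["qpos"].round(1),o["tool_pos"],o["tool_rot"],o["force"],o["wrist_torque"])
E
```

```text
[-25.1  14.3  40.1 111.4 -10.9  57.9 -69.7] [ 0.51923386 -0.12328517  0.03146297] [-179.99255942   -0.19133502    0.4343685 ] [-0.83535137  0.03413323 -0.58765508] [-0.05444336  0.1801491  -0.01703646]
```

>>> arm_command:
  targets:
    - [[0, 0, 0.001, 0, 0, 0, 1], [0, 0, 0.002, 0, 0, 0, 1], [0, 0, 0.003, 0, 0, 0, 1], [0, 0, 0.003, 0, 0, 0, 1]]

```text
time_s: 4.45
tool_pos: [0.5176, -0.123, 0.0268]
tool_rot: [-180.0, -0.0, 0.4]
force: [0.1, 0.1, 0.1]
grip_width: 0.0004
```

```bash
python3 - <<'E'
from h import *
o=get_obs(); print(o["tool_pos"],o["force"],o["wrist_torque"])
c=read_camera("side"); save(c,"s2"); cv2.imwrite('pics/s2c.png',cv2.resize(c["img"][170:290,200:330],None,fx=5,fy=5)[...,::-1])
E
```

```text
[ 0.51764584 -0.12297194  0.02675505] [0.06121851 0.08612014 0.12417886] [-0.03280274  0.12855615  0.03396175]
```

View pics/s2c.png

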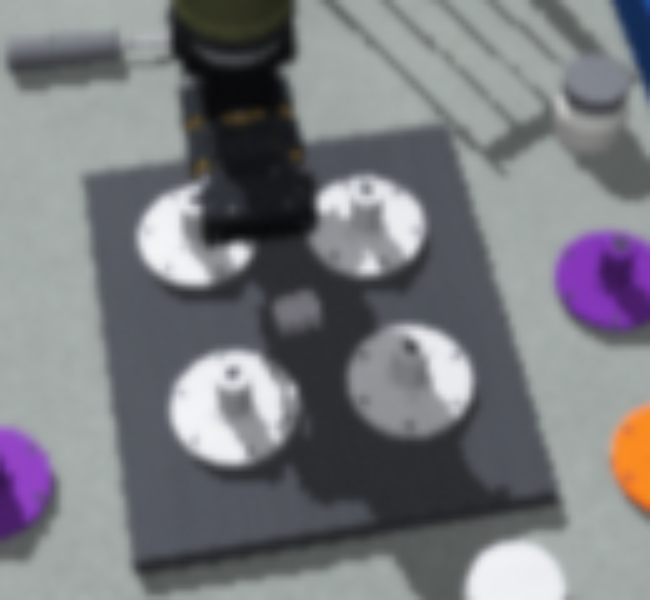

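```bash
python3 - <<'E'
from h import *
c=read_camera("wrist"); save(c,"w3")
W=cloud(c);z=W[...,2]
for (a,b) in [(.055,.085),(.022,.045)]:
  m=((z>a)&(z<b)).astype(np.uint8)
  k,l,s,cen=cv2.connectedComponentsWithStats(m)
  for i in range(1,k):
    if s[i,4]>50: print(s[i,4],cen[i].round(),np.nanmedian(W[l==i],0).round(4))
c=read_camera("top"); W=cloud(c);z=W[...,2]
for (a,b) in [(.055,.085),(.022,.045)]:
  m=((z>a)&(z<b)&(W[...,0]>.4)&(W[...,0]<.7)&(W[...,1]<0)&(W[...,1]>-.35)).astype(np.uint8)
  k,l,s,cen=cv2.connectedComponentsWithStats(m)
  for i in range(1,k):
    if s[i,4]>20: print(s[i,4],cen[i].round(),np.nanmedian(W[l==i],0).round(4))
o=get_obs(); print(o["tool_pos"],o["force"])
E
```

```text
2366 [288.  78.] [ 0.6034 -0.1358  0.0717]
835 [256. 238.] [ 0.5279 -0.1225  0.0738]
263 [256. 319.] [ 0.4774 -0.1228  0.0717]
15809 [280.  77.] [ 0.6055 -0.1342  0.0317]
8830 [479.  78.] [ 0.6068 -0.2495  0.0317]
2067 [383. 185.] [ 0.5451 -0.1982  0.0353]
1083 [156. 180.] [ 0.5463 -0.0617  0.0316]
4709 [464. 236.] [ 0.5095 -0.258   0.0317]
1676 [259. 226.] [ 0.5173 -0.1256  0.0314]
1183 [457. 304.] [ 0.4588 -0.2638  0.0317]
52 [315. 181.] [ 0.607  -0.2693  0.0714]
50 [317. 218.] [ 0.4893 -0.27    0.0721]
28 [251. 165.] [ 0.6677 -0.0635  0.0232]
577 [315. 181.] [ 0.6096 -0.2708  0.0315]
121 [277. 175.] [ 0.6342 -0.1488  0.0313]
29 [295. 179.] [ 0.619  -0.2109  0.0231]
24 [334. 176.] [ 0.6337 -0.3376  0.0237]
521 [316. 220.] [ 0.486  -0.2709  0.0319]
37 [283. 226.] [ 0.474  -0.1652  0.0261]
[ 0.51767973 -0.12301232  0.0267769 ] [ 0.23825425  0.2195277  -0.40917408]
```

View pics/w3.png

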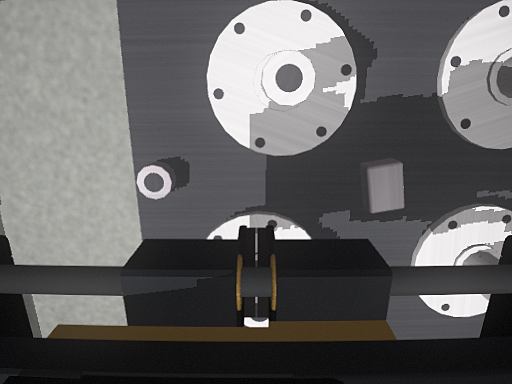

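```bash
python3 - <<'E'
from h import *
c=read_camera("wrist")
W=cloud(c)
for r in range(212,240,3):
    print(r,[tuple(W[r,u].round(4)) for u in (222,232,285,295)])
print(W[315:326:3,256].round(4))
# front comparison: neighbour A flange
print(W[130:150:5,280].round(4))
E
```

```text
212 [(np.float64(0.5214), np.float64(-0.1001), np.float64(0.0191)), (np.float64(0.5217), np.float64(-0.1068), np.float64(0.0199)), (np.float64(0.522), np.float64(-0.1417), np.float64(0.0199)), (np.float64(0.522), np.float64(-0.1483), np.float64(0.0198))]
215 [(np.float64(0.5192), np.float64(-0.1), np.float64(0.0188)), (np.float64(0.5197), np.float64(-0.1068), np.float64(0.0201)), (np.float64(0.5196), np.float64(-0.1418), np.float64(0.0193)), (np.float64(0.52), np.float64(-0.1483), np.float64(0.0201))]
218 [(np.float64(0.5171), np.float64(-0.1), np.float64(0.0189)), (np.float64(0.5217), np.float64(-0.1075), np.float64(0.0307)), (np.float64(0.5218), np.float64(-0.1408), np.float64(0.0303)), (np.float64(0.5176), np.float64(-0.1485), np.float64(0.0195))]
221 [(np.float64(0.5182), np.float64(-0.1008), np.float64(0.027)), (np.float64(0.5208), np.float64(-0.1077), np.float64(0.0336)), (np.float64(0.5206), np.float64(-0.1406), np.float64(0.0325)), (np.float64(0.5157), np.float64(-0.1485), np.float64(0.02))]
224 [(np.float64(0.5182), np.float64(-0.1013), np.float64(0.0322)), (np.float64(0.518
[... 961 characters left out ...]
), np.float64(nan), np.float64(nan)), (np.float64(0.5101), np.float64(-0.1075), np.float64(0.0321)), (np.float64(0.5101), np.float64(-0.141), np.float64(0.0317)), (np.float64(0.5096), np.float64(-0.1475), np.float64(0.0305))]
239 [(np.float64(0.5553), np.float64(-0.1123), np.float64(0.1337)), (np.float64(0.5558), np.float64(-0.1153), np.float64(0.1347)), (np.float64(0.5558), np.float64(-0.1307), np.float64(0.1346)), (np.float64(0.5558), np.float64(-0.1337), np.float64(0.1345))]
[[ 0.4814 -0.1228  0.0721]
 [ 0.48   -0.1229  0.0727]
 [ 0.4773 -0.1229  0.0719]
 [ 0.475  -0.1229  0.0715]]
[[ 0.5765 -0.136   0.0312]
 [ 0.5737 -0.1361  0.0318]
 [ 0.5707 -0.1362  0.0309]
 [ 0.5678 -0.1363  0.031 ]]
```

>>> arm_command:
  targets:
    - [[0, 0, 0.001, 0, 0, 0, 1], [0, 0, 0.002, 0, 0, 0, 1], [0, 0, 0.002, 0, 0, 0, 1], [0, 0, 0.002, 0, 0, 0, 1]]

```text
time_s: 5.05
tool_pos: [0.5176, -0.123, 0.0247]
tool_rot: [-180.0, 0.0, 0.4]
force: [-0.2, 0.0, 0.1]
grip_width: 0.0007
```

```bash
python3 - <<'E'
from h import *
o=get_obs(); print(o["tool_pos"],o["force"],o["wrist_torque"])
c=read_camera("wrist")
W=cloud(c)
for r in range(212,240,3):
    print(r,[tuple(W[r,u].round(4)) for u in (222,232,285,295)])
print(W[315:326:3,256].round(4))
E
```

```text
[ 0.51762711 -0.12301193  0.02468285] [-0.17491058  0.01087217  0.1169628 ] [-0.05406161  0.19764341  0.03469973]
212 [(np.float64(0.5223), np.float64(-0.1004), np.float64(0.0196)), (np.float64(0.5227), np.float64(-0.107), np.float64(0.0205)), (np.float64(0.5221), np.float64(-0.1416), np.float64(0.0185)), (np.float64(0.5227), np.float64(-0.148), np.float64(0.0199))]
215 [(np.float64(0.5201), np.float64(-0.1003), np.float64(0.0195)), (np.float64(0.5203), np.float64(-0.1069), np.float64(0.0198)), (np.float64(0.5205), np.float64(-0.1415), np.float64(0.0196)), (np.float64(0.5205), np.float64(-0.1481), np.float64(0.0197))]
218 [(np.float64(0.5181), np.float64(-0.1003), np.float64(0.0195)), (np.float64(0.5217), np.float64(-0.1075), np.float64(0.0288)), (np.float64(0.522), np.float64(-0.1407), np.float64(0.0289)), (np.float64(0.5183), np.float64(-0.1482), np.float64(0.0193))]
221 [(np.float64(0.5162), np.float64(-0.1003), np.float64(0.0202)), (np.float64(0.521), np.float64(-0.1078), np.float64(0.032)), (np.float64(0.5211), np.float64(-0.1405), np.float64(0.0317)), (np.float64(0.5159), np.fl
[... 979 characters left out ...]
float64(0.0302)), (np.float64(0.5131), np.float64(-0.147), np.float64(0.0317))]
236 [(np.float64(0.5102), np.float64(-0.1012), np.float64(0.0306)), (np.float64(0.5112), np.float64(-0.1077), np.float64(0.0328)), (np.float64(0.5111), np.float64(-0.1408), np.float64(0.032)), (np.float64(0.511), np.float64(-0.1471), np.float64(0.0316))]
239 [(np.float64(0.5554), np.float64(-0.1123), np.float64(0.1321)), (np.float64(0.5554), np.float64(-0.1153), np.float64(0.1319)), (np.float64(0.5556), np.float64(-0.1308), np.float64(0.1322)), (np.float64(0.5556), np.float64(-0.1337), np.float64(0.1322))]
[[ 0.4827 -0.1228  0.0717]
 [ 0.4812 -0.1228  0.0723]
 [ 0.4793 -0.1229  0.0724]
 [ 0.4774 -0.1229  0.0724]]
```

```bash
cat >> h.py <<'E'
def proj(c,p):
    r=camR(c).T; t=-r@np.array(c["origin"])
    return cv2.projectPoints(np.array([p],float),cv2.Rodrigues(r)[0],t,np.array(c["K"]),np.array(c["D"]))[0][0,0]
E
python3 - <<'E'
from h import *
o=get_obs(); p=o["tool_pos"]
for n in ["side","wrist"]:
    c=read_camera(n); im=c["img"][...,::-1].copy()
    if n=="side": im=cv2.resize(im[180:260,210:310],None,fx=6,fy=6,interpolation=cv2.INTER_CUBIC)
    else: im=cv2.resize(im[200:340,180:340],None,fx=4.8,fy=4)
    u=proj(c,p); print(n,u); print(proj(c,p+[0,0,.03]))
    if n=="side":
        q=((u-[210,180])*6).astype(int); cv2.circle(im,tuple(q.tolist()),4,(0,0,255),1)
    else: 
        q=((u-[180,200])*[4.8,4]).astype(int); cv2.circle(im,tuple(q.tolist()),4,(0,0,255),1)
        W=cloud(c); print(W[224:335:5,250].round(4)); 
    cv2.imwrite(f'pics/z_{n}.png',im)
E
```

```text
side [248.1733518  216.61915087]
[247.93935832 211.60985363]
wrist [256.70236613 221.82400162]
[256.82519687 242.14737972]
[[ 0.5188 -0.1189  0.0312]
 [ 0.5281 -0.1194  0.0606]
 [ 0.5278 -0.1195  0.0666]
 [ 0.5278 -0.1196  0.0724]
 [ 0.5272 -0.1196  0.0769]
 [ 0.5276 -0.1197  0.083 ]
 [ 0.5272 -0.1198  0.0872]
 [ 0.5283 -0.1199  0.0937]
 [ 0.5277 -0.12    0.0971]
 [ 0.5511 -0.1207  0.1417]
 [ 0.5504 -0.1207  0.143 ]
 [ 0.5499 -0.1208  0.1447]
 [ 0.548  -0.1208  0.144 ]
 [ 0.5465 -0.1208  0.144 ]
 [ 0.5456 -0.1208  0.1451]
 [ 0.5171 -0.1202  0.1065]
 [ 0.5149 -0.1202  0.1067]
 [ 0.5122 -0.1202  0.1063]
 [ 0.51   -0.1202  0.1067]
 [ 0.4808 -0.1196  0.0726]
 [ 0.4766 -0.1196  0.0715]
 [ 0.5415 -0.1209  0.1536]
 [ 0.5417 -0.121   0.1556]]
```

View pics/z_side.png

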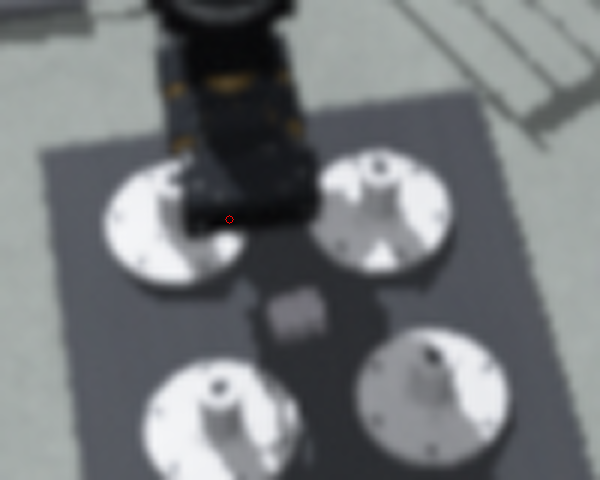

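View pics/z_wrist.png

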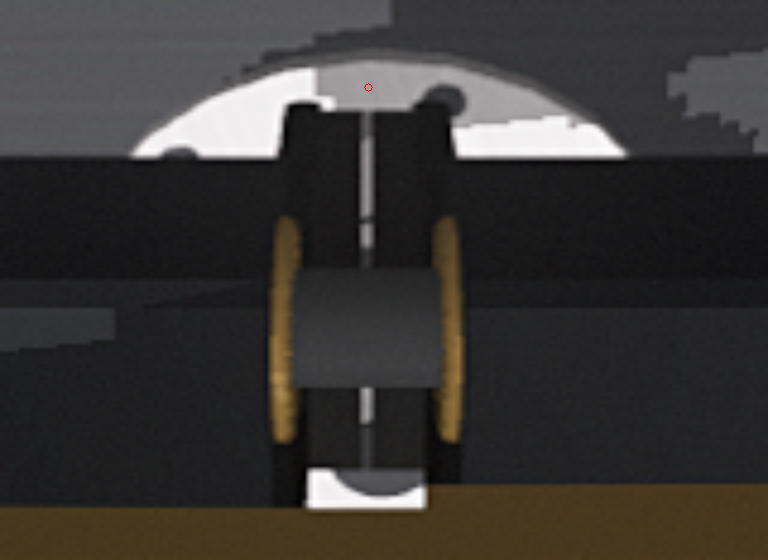

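```bash
python3 - <<'E'
from h import *
o=get_obs(); p=o["tool_pos"]; print(o["qpos"].round(2),p)
c=read_camera("wrist"); print("cam off",np.array(c["origin"])-p,c["attitude"])
c=read_camera("side"); W=cloud(c)
im=cv2.resize(c["img"][180:260,210:310,::-1],None,fx=6,fy=6,interpolation=cv2.INTER_CUBIC)
for zb,col in [(.095,(0,0,255)),(.130,(0,255,0))]:
    for dx in (-.0375,.0375):
        for dy in (-.095,.095):
            u=proj(c,[p[0]+dx,p[1]+dy,zb]); q=((u-[210,180])*6).astype(int); cv2.circle(im,tuple(q.tolist()),4,col,2); print(zb,u)
cv2.imwrite('pics/z2.png',im)
for v in range(190,226,3): print(v,W[v,246:260:6].round(3).tolist())
E
```

```text
[-24.93  14.82  39.92 111.74 -11.25  57.29 -69.41] [ 0.51768978 -0.12304062  0.02476778]
cam off [0.07843075 0.00104519 0.19461543] [ 1.63464072e+02  9.41951698e-04 -8.95957486e+01]
0.095 [240.41575708 228.45824641]
0.095 [233.69385001 185.63239196]
0.095 [262.87046867 225.36495156]
0.095 [254.11942501 183.071459  ]
0.13 [239.93755589 222.27319614]
0.13 [233.12219078 179.14884587]
0.13 [262.90350168 219.15016475]
0.13 [253.96993147 176.57364104]
190 [[0.513, -0.135, 0.188], [0.533, -0.134, 0.183], [0.556, -0.113, 0.153]]
193 [[0.513, -0.132, 0.17], [0.532, -0.137, 0.171], [0.554, -0.126, 0.154]]
196 [[0.512, -0.143, 0.167], [0.532, -0.142, 0.162], [0.552, -0.138, 0.153]]
199 [[0.511, -0.145, 0.154], [0.531, -0.147, 0.152], [0.55, -0.152, 0.154]]
202 [[0.51, -0.153, 0.148], [0.53, -0.15, 0.14], [0.546, -0.18, 0.174]]
205 [[0.509, -0.148, 0.126], [0.525, -0.186, 0.17], [0.544, -0.19, 0.171]]
208 [[0.504, -0.197, 0.173], [0.523, -0.201, 0.174], [0.542, -0.202, 0.172]]
211 [[0.503, -0.208, 0.172], [0.521, -0.214, 0.176], [0.54, -0.213, 0.17]]
214 [[0.501, -0.216, 0.168], [0.521, -0.213, 0.159], [0.54, -0.213, 0.155]]
217 [[0.502, -0.205, 0.137], [0.521, -0.207, 0.134], [0.553, -0.129, 0.022]]
220 [[0.507, -0.142, 0.032], [0.529, -0.139, 0.023], [0.55, -0.144, 0.026]]
223 [[0.506, -0.155, 0.032], [0.527, -0.151, 0.021], [0.548, -0.157, 0.025]]
```

View pics/z2.png

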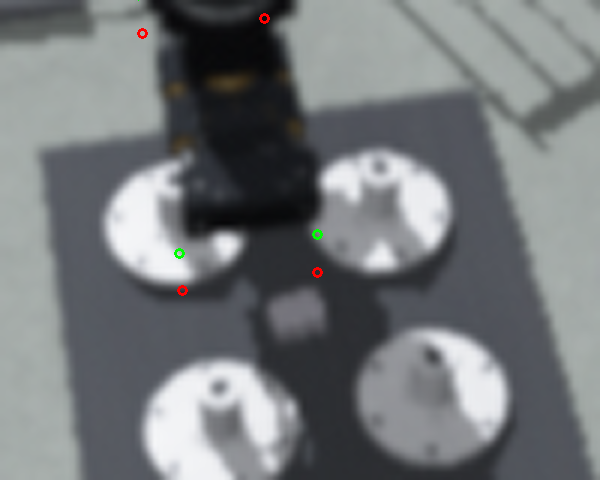

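View pics/wrist0.png

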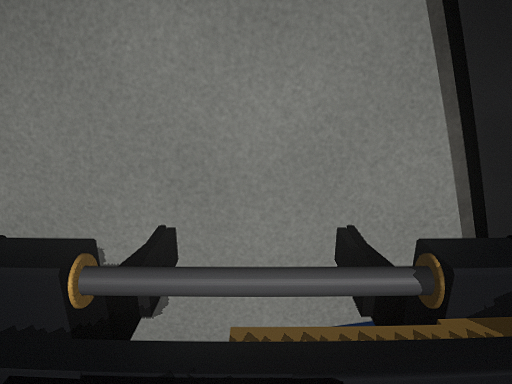

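>>> arm_command:
  targets:
    - [[0, 0, 0.01, 0, 0, 0, 1], [0, 0, 0.016, 0, 0, 0, 1], [0, 0, 0.019, 0, 0, 0, 1], [0, 0, 0.02, 0, 0, 0, 1], [0, 0, 0.021, 0, 0, 0, 1]]

```text
time_s: 5.8
tool_pos: [0.5176, -0.1231, 0.0036]
tool_rot: [180.0, 0.0, 0.4]
force: [1.2, -0.2, -0.1]
grip_width: 0.0005
```

>>> arm_command:
  targets:
    - [[0, 0, 0.001, 0, 0, 0, 1], [0, 0, 0.002, 0, 0, 0, 1], [0, 0, 0.002, 0, 0, 0, 1]]

```text
time_s: 6.1
tool_pos: [0.5177, -0.123, 0.0017]
tool_rot: [-180.0, -0.0, 0.4]
force: [-0.6, 0.8, -0.2]
grip_width: 0.0
```

```bash
python3 - <<'E'
from h import *
c=read_camera("wrist"); W=cloud(c); save(c,"w5")
print(W[216:240:2,250].round(4))
for r in range(200,240,6): print(r,W[r,[225,290]].round(4).tolist())
o=get_obs();print(o["tool_pos"],o["force"],o["wrist_torque"])
E
```

```text
[[ 0.5285 -0.119   0.0197]
 [ 0.5275 -0.119   0.0204]
 [ 0.5262 -0.119   0.0201]
 [ 0.5249 -0.119   0.0199]
 [ 0.5237 -0.119   0.0202]
 [ 0.5221 -0.119   0.0193]
 [ 0.5277 -0.1193  0.0355]
 [ 0.5279 -0.1193  0.0387]
 [ 0.5276 -0.1194  0.0405]
 [ 0.5277 -0.1194  0.0433]
 [ 0.5273 -0.1194  0.0448]
 [ 0.5276 -0.1195  0.0478]]
200 [[0.5377, -0.1046, 0.0184], [0.5384, -0.1418, 0.0195]]
206 [[0.5344, -0.1046, 0.0193], [0.5349, -0.1419, 0.0199]]
212 [[0.5307, -0.1045, 0.0194], [0.5312, -0.1421, 0.0199]]
218 [[0.5271, -0.1045, 0.0195], [0.5272, -0.1423, 0.0191]]
224 [[0.5232, -0.1044, 0.0192], [0.5234, -0.1424, 0.0191]]
230 [[0.5197, -0.1044, 0.0199], [0.5201, -0.1425, 0.0202]]
236 [[0.5208, -0.1054, 0.0308], [0.5219, -0.1412, 0.0325]]
[ 0.51774118 -0.12299859  0.00182356] [ 0.43176392 -0.44264184  0.52650327] [-0.01397983  0.14712716 -0.04972234]
```

View pics/w5.png

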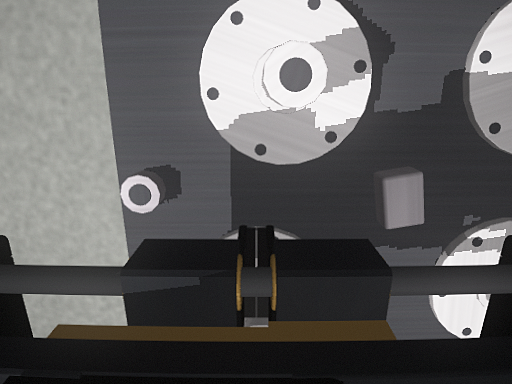

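>>> arm_command:
  targets:
    - [[0, 0, 0.001, 0, 0, 0, 1], [0, 0, 0.002, 0, 0, 0, 1], [0, 0, 0.002, 0, 0, 0, 1]]

```text
time_s: 6.45
tool_pos: [0.5177, -0.123, -0.0002]
tool_rot: [-180.0, -0.0, 0.4]
force: [0.9, -0.8, 0.2]
grip_width: 0.0003
```

>>> arm_command:
  targets:
    - [[0, 0, 0.001, 0, 0, 0, 1], [0, 0, 0.002, 0, 0, 0, 1], [0, 0, 0.002, 0, 0, 0, 1]]

```text
time_s: 6.75
tool_pos: [0.5178, -0.123, -0.0004]
tool_rot: [-179.9, 0.0, 0.4]
force: [-6.1, 1.7, 14.5]
grip_width: 0.0005
```

>>> arm_command:
  targets:
    - [[0, 0, 0.001, 0, 0, 0, 1], [0, 0, 0.002, 0, 0, 0, 1], [0, 0, 0.002, 0, 0, 0, 1]]

```text
time_s: 7.05
tool_pos: [0.518, -0.1229, -0.0006]
tool_rot: [-179.8, 0.0, 0.4]
force: [-10.6, 3.4, 30.6]
grip_width: 0.0003
```

>>> arm_command:
  targets:
    - [[0, 0, -0.012, 0, 0, 0, 1], [0.025, 0.006, -0.014, 0, 0, 0, 1], [0.052, 0.013, -0.014, 0, 0, 0, 1], [0.052, 0.013, -0.014, 0, 0, 0, 1], [0.052, 0.013, -0.006, 0, 0, 0, 1], [0.052, 0.013, -0.003, 0, 0, 0, 1], [0.052, 0.013, -0.002, 0, 0, 0, 1], [0.052, 0.013, -0.001, 0, 0, 0, 1], [0.052, 0.013, -0.001, 0, 0, 0, 1]]

```text
time_s: 7.95
tool_pos: [0.5692, -0.1357, -0.0005]
tool_rot: [-179.9, -0.0, 0.4]
force: [-6.8, 1.4, 23.1]
grip_width: 0.0003
```

>>> arm_command:
  targets:
    - [[0, 0, -0.03, 0, 0, 0, 1], [0.007, 0.045, -0.03, 0, 0, 0, 1], [0.007, 0.09, -0.03, 0, 0, 0, 1], [0.007, 0.132, -0.03, 0, 0, 0, 1], [0.007, 0.132, -0.02, 0, 0, 0, 1], [0.007, 0.132, -0.008, 0, 0, 0, 1], [0.007, 0.132, -0.003, 0, 0, 0, 1], [0.007, 0.132, -0.002, 0, 0, 0, 1], [0.007, 0.132, -0.001, 0, 0, 0, 1], [0.007, 0.132, 0, 0, 0, 0, 1]]

```text
time_s: 8.95
tool_pos: [0.5773, -0.2664, -0.0029]
tool_rot: [-179.9, 0.1, 0.5]
force: [-3.9, 1.2, 4.6]
grip_width: 0.0003
```

>>> arm_command:
  targets:
    - [[0, 0, 0.001, 0, 0, 0, 1], [0, 0, 0.002, 0, 0, 0, 1], [0, 0, 0.002, 0, 0, 0, 1], [0, 0, 0.002, 0, 0, 0, 1]]

```text
time_s: 9.35
tool_pos: [0.5775, -0.2664, -0.0033]
tool_rot: [-179.9, 0.0, 0.5]
force: [-7.4, 3.6, 13.6]
grip_width: 0.0002
```

```bash
python3 - <<'E'
from h import *
o=get_obs();print(o["tool_pos"],o["force"],o["qpos"].round(1))
c=read_camera("side"); W=cloud(c)
x,y,z=[W[...,i] for i in range(3)]
for nm,(cx,cy) in dict(B=(.61,-.27),A=(.604,-.138)).items():
    m=(np.hypot(x-cx,y-cy)<.038)&(np.hypot(x-cx,y-cy)>.016)&(z<.045)&(z>.02)
    P=W[m]; co=np.linalg.lstsq(np.c_[P[:,:2],np.ones(len(P))],P[:,2],rcond=None)[0]; print(nm,m.sum(),co, np.degrees(np.arctan(np.hypot(*co[:2]))))
c=read_camera("wrist"); save(c,"w6")
E
```

```text
[ 0.57748183 -0.26639764 -0.00333548] [-7.35246547  3.59843056 13.59878419] [ -7.5  30.   38.5  97.8 -21.3  59.7 -51.4]
B 47 [ 0.22176709  0.10166484 -0.07437263] 13.71006273698876
A 0 [0. 0. 0.] 0.0
```

View pics/w6.png

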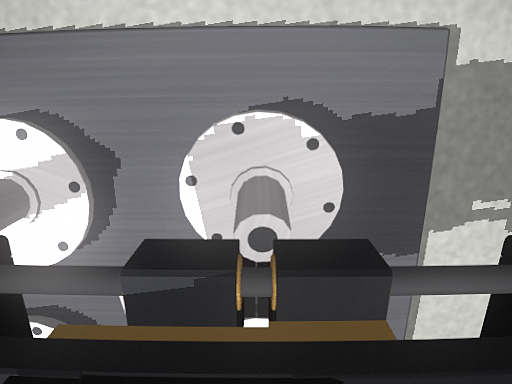

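>>> arm_command:
  targets:
    - [[0, 0, -0.03, 0, 0, 0, 1], [0, 0, -0.07, 0, 0, 0, 0], [-0.02, 0, -0.11, 0, 0, 0, -0.3], [-0.03, 0, -0.14, 0, 0, 0, -0.3], [-0.04, 0, -0.14, 0, 0, 0, -0.3], [-0.04, 0, -0.14, 0, 0, 0, -0.3]]

```text
time_s: 10.05
tool_pos: [0.538, -0.2676, 0.1357]
tool_rot: [-180.0, -0.2, 0.4]
force: [0.8, -0.4, -0.5]
grip_width: 0.0324
```

```bash
python3 - <<'E'
from h import *
for n in ["wrist","side","top"]:
    c=read_camera(n); W=cloud(c); z=W[...,2]
    if n=="wrist": save(c,"w7")
    for a,b in [(.055,.085),(.026,.04)]:
      m=((z>a)&(z<b)&(np.hypot(W[...,0]-.61,W[...,1]+.27)<.055)).astype(np.uint8)
      k,l,s,cen=cv2.connectedComponentsWithStats(m)
      for i in range(1,k):
        if s[i,4]>30:
          p=W[l==i]; print(n,a,s[i,4],np.nanmedian(p,0).round(4),(np.nanmin(p,0)/2+np.nanmax(p,0)/2).round(4),np.ptp(p,0).round(3))
o=get_obs();print(o["qpos"].round(1),o["tool_pos"],o["tool_rot"],o["grip_width"])
print(rel([.5566,-.2468,.0996],[180,-55,-22]))
E
```

```text
wrist 0.055 748 [ 0.609  -0.2681  0.0718] [ 0.6091 -0.2679  0.0717] [0.023 0.023 0.005]
wrist 0.026 6245 [ 0.612  -0.2683  0.0317] [ 0.6095 -0.2685  0.033 ] [0.083 0.082 0.008]
side 0.055 56 [ 0.6108 -0.2703  0.0726] [ 0.6115 -0.2672  0.0673] [0.022 0.027 0.023]
side 0.026 361 [ 0.6064 -0.274   0.0342] [ 0.6104 -0.2664  0.0332] [0.084 0.085 0.013]
top 0.026 119 [ 0.6333 -0.2538  0.0323] [ 0.629  -0.258   0.0324] [0.049 0.057 0.011]
[-12.1  17.4  43.4  96.1 -12.6  71.5 -55.5] [ 0.5379565  -0.26663268  0.13341985] [-1.79947040e+02  5.85961325e-02  4.98174828e-01] 0.0443064874203557
(array([ 0.0188, -0.0196,  0.0338]), array([-10.83,  54.34,  20.72]))
```

>>> arm_command:
  targets:
    - [[0.019, -0.02, 0, -11, 54, 21, -0.3], [0.019, -0.02, 0, -11, 54, 21, -0.3], [0.019, -0.02, 0.01, -11, 54, 21, -0.3], [0.019, -0.02, 0.02, -11, 54, 21, -0.3], [0.019, -0.02, 0.034, -11, 54, 21, -0.3], [0.019, -0.02, 0.034, -11, 54, 21, -0.3], [0.019, -0.02, 0.034, -11, 54, 21, -0.3], [0.019, -0.02, 0.034, -11, 54, 21, -0.3], [0.019, -0.02, 0.034, -11, 54, 21, -0.3]]

```text
time_s: 11.1
tool_pos: [0.5623, -0.2582, 0.1272]
tool_rot: [177.6, -48.6, -20.1]
force: [0.9, -0.5, 0.4]
grip_width: 0.0564
```

```bash
python3 - <<'E'
from h import *
o=get_obs();print(o["qpos"].round(1),o["tool_pos"],o["tool_rot"],o["grip_width"],o["force"])
c=read_camera("wrist"); save(c,"w8"); c=read_camera("side"); save(c,"s8")
print(rel([.6477,-.2837,.0307],[180,-55,-22]))
E
```

```text
[  -0.6  -12.6   20.5  139.5   58.9    6.8 -145.9] [ 0.56225693 -0.25822887  0.12722227] [177.59442409 -48.56635299 -20.08872489] 0.0564194825085323 [ 0.88513392 -0.49604478  0.40742415]
(array([-0.0141, -0.0115,  0.1307]), array([0.92, 6.37, 1.43]))
```

View pics/s8.png

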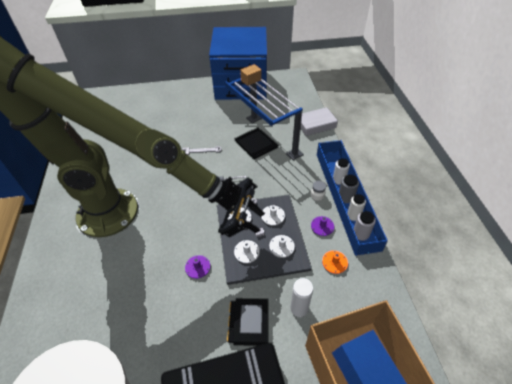

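View pics/w8.png

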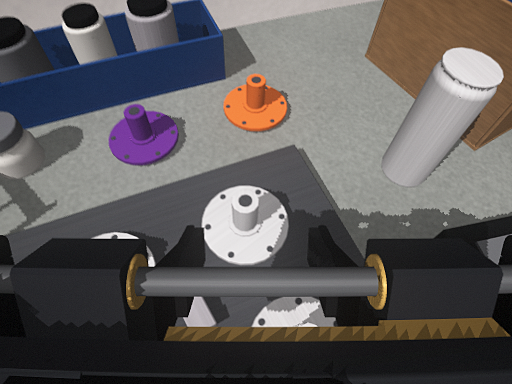

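```bash
python3 - <<'E'
from h import *
print(rel([.602,-.265,.09],[180,-52,-22]))
E
```

```text
(array([-0.0022, -0.0101,  0.0545]), array([0.96, 3.37, 1.41]))
```

>>> arm_command:
  targets:
    - [[0, -0.005, 0.02, 0, 0, 0, -0.3], [-0.002, -0.01, 0.04, 0, 0, 0, -0.3], [-0.002, -0.01, 0.054, 1, 3, 1, -0.3], [-0.002, -0.01, 0.054, 1, 3, 1, -0.3], [-0.002, -0.01, 0.054, 1, 3, 1, -0.3], [-0.002, -0.01, 0.054, 1, 3, 1, -0.3]]

```text
time_s: 11.8
tool_pos: [0.5964, -0.2677, 0.1214]
tool_rot: [180.0, -48.5, -21.1]
force: [-0.3, 1.2, 0.3]
grip_width: 0.0569
```

```bash
python3 - <<'E'
from h import *
o=get_obs();print(o["qpos"].round(1),o["tool_pos"],o["tool_rot"],o["grip_width"],o["force"])
print(rel([.6477,-.2837,.0307],[180,-55,-22]))
E
```

```text
[ -24.2   -9.9   45.1  136.2   68.9    5.5 -154. ] [ 0.59641193 -0.26774491  0.12141837] [179.97766066 -48.53984468 -21.10676336] 0.0568773179223195 [-0.29070709  1.17011064  0.34728158]
(array([-0.0325, -0.0036,  0.1002]), array([-0.68,  6.46,  0.55]))
```

```bash
cat > fk.py <<'E'
import numpy as np
from itertools import product
from scipy.optimize import least_squares
from scipy.spatial.transform import Rotation as R
D=[([-71.61356283,18.44063432,-4.01497444,83.17604813,1.29728088,78.53947393,-3.26043104],[.19619423,.61903452,.18863361],[-179.889,.008,162.423]),
([-24.93,14.82,39.92,111.74,-11.25,57.29,-69.41],[.51768978,-.12304062,.02476778],[180,0,.43]),
([-0.6,-12.6,20.5,139.5,58.9,6.8,-145.9],[.56225693,-.25822887,.12722227],[177.594,-48.566,-20.089]),
([-24.2,-9.9,45.1,136.2,68.9,5.5,-154.],[.59641193,-.26774491,.12141837],[179.978,-48.54,-21.107]),
([-12.1,17.4,43.4,96.1,-12.6,71.5,-55.5],[.5379565,-.26663268,.13341985],[-179.947,.0586,.498]),
([-52.2,-7.2,13.9,110.7,1.7,76.2,-46.9],[.37245143,.24825329,.19028889],[179.965,-.0715,81.876]),
([-7.5,30.,38.5,97.8,-21.3,59.7,-51.4],[.57748183,-.26639764,-.00333548],[-179.9,.0,.5])]
def rots(q,s,off):
    R0=R.identity(); out=[]
    for i,(a,ax) in enumerate(zip(q,'zyzyzyz')):
        R0=R0*R.from_euler(ax,s[i]*a+off[i],degrees=True); out.append(R0)
    return out
E
python3 - <<'E'
from fk import *
best=[]
for s1 in product([1,-1],repeat=7):
    def f(o): 
        off=np.array([o[0],0,0,0,0,0,o[1]])
        return np.concatenate([(R.from_euler('xyz',r,degrees=True).inv()*rots(q,s1,off)[-1]).as_rotvec() for q,p,r in D])
    b=min((least_squares(f,[a,c]) for a in (0,90) for c in (0,90,180,270)),key=lambda t:t.cost)
    best.append((b.cost,s1,b.x))
best.sort(key=lambda t:t[0]); print(best[:4])
c,s,o=best[0]; off=np.array([o[0],0,0,0,0,0,o[1]])
# translation: linear in lengths: offsets in frames
A=[];B=[]
for q,p,r in D:
    rs=rots(q,s,off); 
    blk=[np.eye(3)]+[rs[i].as_matrix() for i in (1,3,6)]
    # base xyz, link after J2(x,z), after J4 (x,z), tool (z)
    A.append(np.c_[blk[0],blk[1][:,[0,2]],blk[2][:,[0,2]],blk[3][:,[2]]]);B.append(p)
A=np.vstack(A);B=np.hstack(B)
x,res,rk,sv=np.linalg.lstsq(A,B,rcond=None);print(x.round(4),rk,np.abs(A@x-B).max())
E
```

```text
Still running in the background as job /tmp/bash_jobs.1000/324ab886dd0c (pid 1158). You'll get a notice when it ends.
```

```bash
kill -- -$(cat /tmp/bash_jobs.1000/324ab886dd0c/pid); nproc; export OMP_NUM_THREADS=1 OPENBLAS_NUM_THREADS=1; time timeout 300 python3 - <<'E'
import time;t=time.time()
from fk import *
print(time.time()-t)
q,p,r=D[0]; t=time.time(); rots(q,[1]*7,[0]*7); print(time.time()-t)
best=[]
def err(s,o):
    off=[o[0],0,0,0,0,0,o[1]]
    return max((R.from_euler('xyz',r,degrees=True).inv()*rots(q,s,off)[-1]).magnitude() for q,p,r in D)
for s in product([1,-1],repeat=7):
    for a in (0,90,180,270):
        for c in (0,90,180,270):
            # cheap reject on the first datum
            q,p,r=D[0]; e=(R.from_euler('xyz',r,degrees=True).inv()*rots(q,s,[a,0,0,0,0,0,c])[-1]).magnitude()
            if e<.1: best.append((err(s,(a,c)),s,a,c))
best.sort(); print(best[:5],time.time()-t)
E
```

```text
4
0.963442325592041
0.000720977783203125
[(0.0019883852803749096, (-1, 1, -1, 1, -1, 1, -1), 0, 90), (0.0019883852803752266, (-1, -1, -1, -1, -1, -1, -1), 180, 270), (1.181170931436928, (-1, 1, -1, 1, -1, 1, -1), 90, 180), (1.1811709314369285, (-1, -1, -1, -1, -1, -1, -1), 270, 0), (1.1814757401082419, (-1, 1, -1, 1, -1, 1, -1), 270, 0)] 0.7936861515045166
real	0m1.953s
user	0m1.544s
sys	0m0.190s
```

```bash
cat >> fk.py <<'E'
S=np.array([-1,1,-1,1,-1,1,-1]); OFF=np.array([0,0,0,0,0,0,90])
A=[];B=[]
for q,p,r in D:
    rs=[k.as_matrix() for k in rots(q,S,OFF)]
    A.append(np.c_[np.array([0,0,1.])[:,None],rs[1][:,[0,2]],rs[3][:,[0,2]],rs[6][:,[2]]]);B.append(p)
A=np.vstack(A);B=np.hstack(B)
X=np.linalg.lstsq(A,B,rcond=None)[0]; RES=np.abs(A@X-B).max()
LO=np.array([-163.93,-17.29,-79.2,3.27,-89.18,5.43,-154.24]);HI=np.array([163.93,119.83,71.16,140.29,269.18,117.66,154.24])
def fk(q):
    rs=[k.as_matrix() for k in rots(q,S,OFF)]
    p=np.array([0,0,X[0]])+rs[1][:,[0,2]]@X[1:3]+rs[3][:,[0,2]]@X[3:5]+rs[6][:,2]*X[5]
    return p,rs[6]
def ik(p,rpy,seeds):
    T=R.from_euler('xyz',rpy,degrees=True).as_matrix(); out=[]
    mid=(LO+HI)/2
    for q0 in seeds:
        f=lambda q: np.r_[(fk(q)[0]-p)*10,R.from_matrix(T.T@fk(q)[1]).as_rotvec()*3,(q-q0)*1e-5]
        s=least_squares(f,np.clip(q0,LO+.5,HI-.5),bounds=(LO+1,HI-1),max_nfev=60)
        out.append((np.abs(f(s.x)[:6]).max(),s.x))
    return sorted(out,key=lambda t:t[0])
E
export OMP_NUM_THREADS=1; timeout 500 python3 - <<'E'
from fk import *
print(X.round(4),RES)
def tcp(g,al,yaw):
    a=np.radians(al);y=np.radians(yaw); z=np.array([np.sin(a)*np.cos(y),np.sin(a)*np.sin(y),-np.cos(a)]); return np.array(g)+.051*z
rng=np.random.default_rng(0)
for nm,g,yaw in [("B",[.609,-.268,.060],-22),("T",[.607,.279,.044],26.7)]:
  for al in (40,45,50,55):
    for cam in ("up","dn"):
        rpy=[180,-al,yaw] if cam=="up" else [180,al-180+180,0]
        if cam=="dn":
            rpy=(R.from_euler('xyz',[180,-al,yaw],degrees=True)*R.from_euler('z',180,degrees=True)).as_euler('xyz',degrees=True)
        b=-yaw
        seeds=[[b,10,0,120,j5,15,j7] for j5 in (0,180) for j7 in (-90,90)]
        r=ik(tcp(g,al,yaw),rpy,[np.array(s,float) for s in seeds])
        print(nm,al,cam,[(round(e,3),q.round(0).tolist()) for e,q in r if e<.02])
E
```

```text
[ 0.2776 -0.0326  0.4922  0.0137  0.5468  0.4329] 0.02555318614509891
B 40 up [(np.float64(0.0), [-39.0, 22.0, 65.0, 129.0, 268.0, 16.0, -10.0]), (np.float64(0.0), [-8.0, 13.0, 33.0, 127.0, -74.0, 6.0, -19.0]), (np.float64(0.004), [74.0, 15.0, -49.0, 128.0, 74.0, 6.0, -153.0])]
B 40 dn [(np.float64(0.0), [74.0, 15.0, -49.0, 128.0, 75.0, 6.0, 25.0]), (np.float64(0.0), [74.0, 15.0, -49.0, 128.0, 75.0, 6.0, 25.0]), (np.float64(0.02), [-7.0, 12.0, 31.0, 127.0, -66.0, 6.0, 153.0])]
B 45 up [(np.float64(0.0), [25.0, 11.0, -0.0, 130.0, 198.0, 7.0, 75.0]), (np.float64(0.0), [42.0, 12.0, -16.0, 130.0, 183.0, 6.0, 92.0])]
B 45 dn [(np.float64(0.0), [77.0, 16.0, -51.0, 131.0, 142.0, 9.0, -40.0]), (np.float64(0.0), [24.0, 11.0, 1.0, 130.0, 199.0, 7.0, -107.0]), (np.float64(0.0), [68.0, 14.0, -42.0, 131.0, 153.0, 8.0, -53.0])]
B 50 up [(np.float64(0.0), [26.0, 13.0, -1.0, 133.0, 188.0, 16.0, 84.0])]
B 50 dn [(np.float64(0.0), [26.0, 13.0, -1.0, 133.0, 188.0, 16.0, -96.0]), (np.float64(0.0), [44.0, 13.0, -18.0, 133.0, 183.0, 16.0, -87.0]), (np.float64(0.0), [62.0, 15.0, -36.0, 134.0, 175.0, 16.0, 
[... 582 characters left out ...]
.0), [21.0, 17.0, -45.0, 128.0, 95.0, 6.0, 7.0])]
T 45 up [(np.float64(0.0), [-23.0, 14.0, -0.0, 130.0, 195.0, 9.0, 77.0])]
T 45 dn [(np.float64(0.0), [26.0, 20.0, -49.0, 131.0, 146.0, 11.0, -42.0]), (np.float64(0.0), [-22.0, 14.0, -1.0, 130.0, 195.0, 9.0, -102.0])]
T 50 up [(np.float64(0.0), [-22.0, 15.0, -1.0, 133.0, 188.0, 18.0, 85.0])]
T 50 dn [(np.float64(0.0), [-22.0, 15.0, -1.0, 133.0, 188.0, 18.0, -95.0]), (np.float64(0.0), [17.0, 19.0, -39.0, 134.0, 171.0, 19.0, -69.0])]
T 55 up [(np.float64(0.0), [-23.0, 18.0, 0.0, 135.0, 187.0, 28.0, 86.0])]
T 55 dn [(np.float64(0.0), [-23.0, 18.0, 0.0, 135.0, 187.0, 28.0, -94.0]), (np.float64(0.0), [13.0, 21.0, -34.0, 136.0, 178.0, 28.0, -75.0])]
```

```bash
export OMP_NUM_THREADS=1; timeout 500 python3 - <<'E'
from fk import *
names=['z','0x','0y','1x','1z','2x','2y','3x','3z','4x','4y','5x','5z','6z']
def cols(q):
    rs=[k.as_matrix() for k in rots(q,S,OFF)]
    d={'z':np.array([0,0,1.])}
    for i in range(7):
        for j,a in enumerate('xyz'): d[f'{i}{a}']=rs[i][:,j]
    return d
B=np.hstack([p for q,p,r in D])
def fit(ns):
    A=np.vstack([np.stack([cols(q)[n] for n in ns],1) for q,p,r in D])
    x=np.linalg.lstsq(A,B,rcond=None)[0]; return x,np.abs(A@x-B).max(),np.linalg.matrix_rank(A)
for ns in [['z','1z','3z','6z'],['z','0x','1z','3z','6z'],['z','1x','1z','3x','3z','5x','6z'],['z','1z','3z','5x','6z'],['z','1z','2x','3x','3z','6z'],['z','0y','1z','2y','3z','4y','6z'],['z','0x','0y','1x','1z','2y','3x','3z','5x','6z']]:
    x,e,r=fit(ns); print(dict(zip(ns,x.round(4))),round(e,4),r)
E
```

```text
{'z': np.float64(0.27), '1z': np.float64(0.4499), '3z': np.float64(0.523), '6z': np.float64(0.3999)} 0.0266 4
{'z': np.float64(0.2664), '0x': np.float64(-0.0356), '1z': np.float64(0.4828), '3z': np.float64(0.5485), '6z': np.float64(0.4185)} 0.0266 5
{'z': np.float64(0.2737), '1x': np.float64(-0.0344), '1z': np.float64(0.492), '3x': np.float64(0.0105), '3z': np.float64(0.5443), '5x': np.float64(-0.0028), '6z': np.float64(0.4332)} 0.0258 7
{'z': np.float64(0.2729), '1z': np.float64(0.4518), '3z': np.float64(0.5377), '5x': np.float64(0.0157), '6z': np.float64(0.3963)} 0.0255 5
{'z': np.float64(0.2705), '1z': np.float64(0.4475), '2x': np.float64(0.0102), '3x': np.float64(0.0049), '3z': np.float64(0.5157), '6z': np.float64(0.3957)} 0.028 6
{'z': np.float64(0.2487), '0y': np.float64(-0.0154), '1z': np.float64(0.4675), '2y': np.float64(-0.0103), '3z': np.float64(0.5132), '4y': np.float64(-0.0009), '6z': np.float64(0.4005)} 0.0007 7
{'z': np.float64(0.2481), '0x': np.float64(-0.0011), '0y': np.float64(-0.0148), '1x': np.float64(0.0011), '1z': np.float64(0.4666), '2y': np.float64(-0.0118), '3x': np.float64(-0.0017), '3z': np.float64(0.5122), '5x': np.float64(-0.0006), '6z': np.float64(0.4008)} 0.0007 10
```

```bash
cat >> fk.py <<'E'
def _rs(q): return [k.as_matrix() for k in rots(q,S,OFF)]
_A=np.vstack([np.stack([np.array([0,0,1.]),r[0][:,1],r[1][:,2],r[2][:,1],r[3][:,2],r[4][:,1],r[6][:,2]],1) for r in [_rs(q) for q,_,_ in D]])
X=np.linalg.lstsq(_A,np.hstack([p for _,p,_ in D]),rcond=None)[0]
def fk(q):
    r=_rs(q)
    return np.stack([np.array([0,0,1.]),r[0][:,1],r[1][:,2],r[2][:,1],r[3][:,2],r[4][:,1],r[6][:,2]],1)@X, r[6]
def pose(g,al,yaw,cam,back=0,up=0):
    a=np.radians(al);y=np.radians(yaw); z=np.array([np.sin(a)*np.cos(y),np.sin(a)*np.sin(y),-np.cos(a)])
    r=R.from_euler('xyz',[180,-al,yaw],degrees=True)
    if cam=="dn": r=r*R.from_euler('z',180,degrees=True)
    return np.array(g)+(.051-back)*z+[0,0,up], r.as_euler('xyz',degrees=True)
E
export OMP_NUM_THREADS=1; timeout 500 python3 - <<'E'
from fk import *
for nm,g,yaw in [("B",[.609,-.268,.060],-22),("T",[.607,.279,.044],26.7)]:
  for al in (50,55,60):
    for back,up in ((0,0),(.1,0),(0,.05)):
        p,r=pose(g,al,yaw,"dn",back,up)
        o=ik(p,r,[np.array([-yaw,14,0,133,187,20,-93.])])
        print(nm,al,back,up,round(o[0][0],4),o[0][1].round(1).tolist(),p.round(3),r.round(1))
E
```

```text
B 50 0 0 0.0 [18.6, 12.6, 2.9, 132.4, 179.9, 15.0, -90.7] [ 0.645 -0.283  0.027] [-180.   50.  158.]
B 50 0.1 0 0.0 [69.3, -4.7, -46.3, 138.9, 208.4, 6.4, -120.2] [ 0.574 -0.254  0.091] [-180.   50.  158.]
B 50 0 0.05 0.0 [17.7, 6.1, 3.7, 131.5, 178.8, 7.6, -89.5] [ 0.645 -0.283  0.077] [-180.   50.  158.]
B 55 0 0 0.0 [19.6, 14.4, 1.8, 134.9, 179.3, 24.3, -90.1] [ 0.648 -0.284  0.031] [-180.   55.  158.]
B 55 0.1 0 0.1207 [103.5, -5.6, -78.2, 139.3, 209.5, 12.7, -121.3] [ 0.572 -0.253  0.088] [-180.   55.  158.]
B 55 0 0.05 0.0 [21.1, 7.3, 0.3, 134.3, 178.2, 16.6, -88.7] [ 0.648 -0.284  0.081] [-180.   55.  158.]
B 60 0 0 0.0 [20.2, 17.0, 1.2, 137.0, 179.2, 34.0, -90.0] [ 0.65  -0.285  0.034] [-180.   60.  158.]
B 60 0.1 0 0.2651 [102.0, 4.3, -78.2, 139.3, 179.1, 15.0, -84.6] [ 0.57  -0.252  0.084] [-180.   60.  158.]
B 60 0 0.05 0.0 [20.3, 9.2, 1.0, 136.8, 178.8, 26.0, -89.4] [ 0.65  -0.285  0.084] [-180.   60.  158.]
T 50 0 0 0.0 [-29.2, 15.1, 2.4, 132.2, 181.0, 17.2, -91.5] [0.642 0.297 0.011] [-180.    50.  -153.3]
T 50 0.1 0 0.0 [13.2, -1.3, -39.3, 139.3, 186.8, 8.4, -96.9] [0.573 0.262 0.075] [-180.    50.  -153.3]
T 50 0 0.05 0.0 [-29.4, 8.4, 2.7, 131.5, 181.0, 9.9, -91.3] [0.642 0.297 0.061] [-180.    50.  -153.3]
T 55 0 0 0.0 [-28.6, 17.0, 1.8, 134.6, 180.3, 26.6, -90.8] [0.644 0.298 0.015] [-180.    55.  -153.3]
T 55 0.1 0 0.1254 [52.6, 6.3, -78.2, 139.3, 169.2, 13.5, -73.9] [0.571 0.261 0.072] [-180.    55.  -153.3]
T 55 0 0.05 0.0 [-28.5, 9.7, 1.7, 134.2, 180.1, 19.0, -90.4] [0.644 0.298 0.065] [-180.    55.  -153.3]
T 60 0 0 0.0 [-28.1, 19.8, 1.2, 136.5, 180.0, 36.3, -90.5] [0.646 0.299 0.018] [-180.    60.  -153.3]
T 60 0.1 0 0.2571 [51.7, 16.3, -78.2, 139.3, 156.9, 20.0, -54.7] [0.569 0.26  0.068] [-180.    60.  -153.3]
T 60 0 0.05 0.0 [-28.0, 11.9, 1.2, 136.6, 179.9, 28.5, -90.2] [0.646 0.299 0.068] [-180.    60.  -153.3]
```

```bash
cat > plan.py <<'E'
from h import *
from fk import *
def show(path, claw, p0=None,rpy0=None):
    o=get_obs()
    for P,Rm in path:
        t,r=rel(P,R.from_matrix(Rm).as_euler('xyz',degrees=True),p0,rpy0)
        print([*t.round(3).tolist(),*r.round(1).tolist(),claw])
E
export OMP_NUM_THREADS=1; timeout 500 python3 - <<'E'
from plan import *
p,r=pose([.609,-.268,.060],55,-22,"dn",0,.08)
o=ik(p,r,[np.array([20,3,1,134,178,13,-88.])]); qg=o[0][1]; print(o[0][0],qg.round(1))
q0=get_obs()["qpos"]; print(q0.round(1))
prev=None; path=[]
for k in range(0,25):
    s=k/24; q=q0+(qg-q0)*s; q[5]+=22*np.sin(np.pi*s)**.8; q[3]-=10*np.sin(np.pi*s)
    P,M=fk(q); tip=P-.032*M[:,2]
    print(k,P.round(3),'tipz',tip[2].round(3),'alpha',np.degrees(np.arccos(-M[2,2])).round(0),'dang',0 if prev is None else np.degrees(R.from_matrix(prev.T@M).magnitude()).round(1)); prev=M
    path.append((P,M))
show(path[1:11],-0.3)
E
```

```text
4.444935160294949e-09 [ 20.1   3.4   1.2 133.5 177.6  11.9 -88.1]
[ -24.2   -9.9   45.1  136.2   68.9    5.5 -154. ]
0 [ 0.596 -0.267  0.121] tipz 0.142 alpha 49.0 dang 0
1 [ 0.59  -0.302  0.131] tipz 0.152 alpha 49.0 dang 9.0
2 [ 0.589 -0.332  0.147] tipz 0.168 alpha 50.0 dang 8.4
3 [ 0.59  -0.359  0.167] tipz 0.187 alpha 52.0 dang 8.3
4 [ 0.592 -0.384  0.19 ] tipz 0.208 alpha 55.0 dang 8.1
5 [ 0.595 -0.406  0.214] tipz 0.231 alpha 58.0 dang 8.0
6 [ 0.6   -0.424  0.239] tipz 0.254 alpha 61.0 dang 7.9
7 [ 0.605 -0.439  0.263] tipz 0.277 alpha 64.0 dang 7.8
8 [ 0.612 -0.451  0.287] tipz 0.299 alpha 67.0 dang 7.6
9 [ 0.62  -0.459  0.308] tipz 0.319 alpha 70.0 dang 7.5
10 [ 0.628 -0.463  0.327] tipz 0.337 alpha 73.0 dang 7.5
11 [ 0.637 -0.464  0.343] tipz 0.351 alpha 75.0 dang 7.4
12 [ 0.647 -0.461  0.354] tipz 0.362 alpha 77.0 dang 7.4
13 [ 0.657 -0.456  0.361] tipz 0.367 alpha 78.0 dang 7.4
14 [ 0.667 -0.447  0.363] tipz 0.369 alpha 79.0 dang 7.4
15 [ 0.677 -0.437  0.359] tipz 0.365 alpha 80.0 dang 7.4
16 [ 0.685 -0.424  0.35 ] tipz 0.356 alpha 79.0 dang 7.5
17 [ 0.692 -0.41   0.336] 
[... 200 characters left out ...]
21 [ 0.694 -0.34   0.23 ] tipz 0.242 alpha 69.0 dang 8.1
22 [ 0.685 -0.321  0.195] tipz 0.208 alpha 65.0 dang 8.3
23 [ 0.671 -0.303  0.156] tipz 0.171 alpha 61.0 dang 8.5
24 [ 0.648 -0.284  0.111] tipz 0.129 alpha 55.0 dang 9.2
[0.012, 0.035, -0.002, -5.0, -0.4, -7.5, -0.3]
[0.03, 0.063, -0.005, -9.1, -0.2, -14.8, -0.3]
[0.052, 0.088, -0.01, -13.0, -0.0, -22.1, -0.3]
[0.076, 0.11, -0.017, -16.9, 0.2, -29.3, -0.3]
[0.101, 0.129, -0.025, -20.6, 0.4, -36.3, -0.3]
[0.127, 0.145, -0.033, -24.1, 0.6, -43.4, -0.3]
[0.153, 0.157, -0.041, -27.5, 0.7, -50.3, -0.3]
[0.177, 0.165, -0.049, -30.6, 0.7, -57.3, -0.3]
[0.2, 0.17, -0.056, -33.4, 0.7, -64.3, -0.3]
[0.22, 0.171, -0.062, -36.0, 0.5, -71.3, -0.3]
```

>>> arm_command:
  targets:
    - [[0.012, 0.035, -0.004, -5, -0.4, -7.5, -0.3], [0.03, 0.063, -0.007, -9.1, -0.2, -14.8, -0.3], [0.052, 0.088, -0.012, -13, 0, -22.1, -0.3], [0.076, 0.11, -0.019, -16.9, 0.2, -29.3, -0.3], [0.101, 0.129, -0.025, -20.6, 0.4, -36.3, -0.3], [0.127, 0.145, -0.033, -24.1, 0.6, -43.4, -0.3], [0.153, 0.157, -0.041, -27.5, 0.7, -50.3, -0.3], [0.177, 0.165, -0.049, -30.6, 0.7, -57.3, -0.3], [0.2, 0.17, -0.056, -33.4, 0.7, -64.3, -0.3], [0.22, 0.171, -0.062, -36, 0.5, -71.3, -0.3]]

```text
time_s: 12.8
tool_pos: [0.6264, -0.4645, 0.3282]
tool_rot: [107.3, -2.1, 40.7]
force: [-0.1, -0.1, 0.5]
grip_width: 0.0566
```

```bash
export OMP_NUM_THREADS=1; timeout 500 python3 - <<'E'
from plan import *
p,r=pose([.609,-.268,.060],55,-22,"dn",0,.08)
qg=np.array([20.1,3.4,1.2,133.5,177.6,11.9,-88.1])
o=get_obs(); q0=o["qpos"]; print(q0.round(1),o["tool_pos"],o["tool_rot"],np.abs(fk(q0)[0]-o["tool_pos"]).max())
prev=fk(q0)[1]; path=[]
N=15
for k in range(1,N+1):
    s=k/N; q=q0+(qg-q0)*s; q[5]+=10*np.sin(np.pi*s)
    P,M=fk(q); tip=P-.032*M[:,2]
    print(k,P.round(3),'tipz',tip[2].round(3),'alpha',np.degrees(np.arccos(-M[2,2])).round(0),np.degrees(R.from_matrix(prev.T@M).magnitude()).round(1)); prev=M
    path.append((P,M))
show(path[:10],-0.3)
E
```

```text
[ -18.9   -5.8   39.5  125.9  114.2   31.  -125. ] [ 0.62640048 -0.4645065   0.32817925] [107.26437879  -2.0959294   40.68447103] 0.0012358505517196527
1 [ 0.629 -0.462  0.334] tipz 0.342 alpha 75.0 7.2
2 [ 0.633 -0.46   0.339] tipz 0.346 alpha 76.0 7.1
3 [ 0.638 -0.456  0.342] tipz 0.349 alpha 78.0 7.0
4 [ 0.644 -0.449  0.343] tipz 0.349 alpha 79.0 7.0
5 [ 0.652 -0.44   0.341] tipz 0.346 alpha 79.0 7.0
6 [ 0.659 -0.429  0.335] tipz 0.34 alpha 80.0 7.0
7 [ 0.667 -0.416  0.324] tipz 0.33 alpha 79.0 7.0
8 [ 0.675 -0.401  0.31 ] tipz 0.316 alpha 78.0 7.1
9 [ 0.68  -0.384  0.29 ] tipz 0.298 alpha 76.0 7.2
10 [ 0.684 -0.367  0.267] tipz 0.276 alpha 74.0 7.4
11 [ 0.685 -0.349  0.24 ] tipz 0.25 alpha 71.0 7.5
12 [ 0.682 -0.331  0.21 ] tipz 0.222 alpha 68.0 7.7
13 [ 0.675 -0.314  0.177] tipz 0.192 alpha 64.0 7.8
14 [ 0.663 -0.298  0.144] tipz 0.16 alpha 59.0 7.9
15 [ 0.648 -0.283  0.111] tipz 0.129 alpha 55.0 7.9
[0.004, 0.005, -0.001, -1.8, 0.3, -6.9, -0.3]
[0.008, 0.01, -0.002, -3.5, 0.7, -13.8, -0.3]
[0.015, 0.013, -0.003, -5.1, 1.2, -20.6, -0.3]
[0.024, 0.013, -0.004, -6.6, 2.0, -27.4, -0.3]
[0.036, 0.01, -0.005, -7.8, 3.1, -34.2, -0.3]
[0.049, 0.003, -0.007, -8.7, 4.5, -41.0, -0.3]
[0.063, -0.009, -0.008, -9.4, 6.4, -47.7, -0.3]
[0.077, -0.026, -0.01, -9.8, 8.6, -54.5, -0.3]
[0.092, -0.047, -0.012, -9.8, 11.2, -61.3, -0.3]
[0.105, -0.073, -0.015, -9.5, 14.2, -68.0, -0.3]
```

>>> arm_command:
  targets:
    - [[0.004, 0.005, -0.001, -1.8, 0.3, -6.9, -0.3], [0.008, 0.01, -0.002, -3.5, 0.7, -13.8, -0.3], [0.015, 0.013, -0.003, -5.1, 1.2, -20.6, -0.3], [0.024, 0.013, -0.004, -6.6, 2, -27.4, -0.3], [0.036, 0.01, -0.005, -7.8, 3.1, -34.2, -0.3], [0.049, 0.003, -0.007, -8.7, 4.5, -41, -0.3], [0.063, -0.009, -0.008, -9.4, 6.4, -47.7, -0.3], [0.077, -0.026, -0.01, -9.8, 8.6, -54.5, -0.3], [0.092, -0.047, -0.012, -9.8, 11.2, -61.3, -0.3], [0.105, -0.073, -0.015, -9.5, 14.2, -68, -0.3]]

```text
time_s: 13.8
tool_pos: [0.6846, -0.3659, 0.2654]
tool_rot: [121.3, 57.5, 85.3]
force: [0.2, -0.0, 0.4]
grip_width: 0.0568
```

```bash
export OMP_NUM_THREADS=1; timeout 500 python3 - <<'E'
from plan import *
qg=np.array([20.1,3.4,1.2,133.5,177.6,11.9,-88.1])
o=get_obs(); q0=o["qpos"]; print(q0.round(1),o["tool_pos"],o["tool_rot"])
prev=fk(q0)[1]; path=[]
N=7
for k in range(1,N+1):
    s=k/N; q=q0+(qg-q0)*s; 
    P,M=fk(q); tip=P-.032*M[:,2]
    print(k,P.round(3),'tipz',tip[2].round(3),'alpha',np.degrees(np.arccos(-M[2,2])).round(0),np.degrees(R.from_matrix(prev.T@M).magnitude()).round(1)); prev=M
    path.append((P,M))
show(path[:10],-0.3)
print(pose([.609,-.268,.060],55,-22,"dn",0,.08))
E
```

```text
[ -17.6   -0.4   38.8  131.8  156.8   27.  -100.4] [ 0.68462503 -0.3659398   0.26541348] [121.25706903  57.47389467  85.30369524]
1 [ 0.685 -0.351  0.245] tipz 0.255 alpha 72.0 5.6
2 [ 0.683 -0.339  0.224] tipz 0.235 alpha 69.0 5.6
3 [ 0.68  -0.327  0.202] tipz 0.214 alpha 66.0 5.6
4 [ 0.674 -0.315  0.179] tipz 0.193 alpha 64.0 5.6
5 [ 0.667 -0.304  0.156] tipz 0.172 alpha 61.0 5.5
6 [ 0.659 -0.293  0.133] tipz 0.15 alpha 58.0 5.5
7 [ 0.648 -0.283  0.111] tipz 0.129 alpha 55.0 5.4
[0.025, 0.0, -0.002, -0.5, 2.8, -4.8, -0.3]
[0.05, -0.002, -0.003, -1.0, 5.7, -9.6, -0.3]
[0.075, -0.006, -0.006, -1.5, 8.6, -14.4, -0.3]
[0.1, -0.011, -0.01, -2.1, 11.6, -19.0, -0.3]
[0.125, -0.018, -0.015, -2.7, 14.6, -23.6, -0.3]
[0.149, -0.027, -0.021, -3.3, 17.6, -28.1, -0.3]
[0.173, -0.036, -0.028, -4.1, 20.7, -32.5, -0.3]
(array([ 0.64773473, -0.28364985,  0.1107476 ]), array([-180.,   55.,  158.]))
```

>>> arm_command:
  targets:
    - [[0.025, 0, -0.002, -0.5, 2.8, -4.8, -0.3], [0.05, -0.002, -0.003, -1, 5.7, -9.6, -0.3], [0.075, -0.006, -0.006, -1.5, 8.6, -14.4, -0.3], [0.1, -0.011, -0.01, -2.1, 11.6, -19, -0.3], [0.125, -0.018, -0.015, -2.7, 14.6, -23.6, -0.3], [0.149, -0.027, -0.021, -3.3, 17.6, -28.1, -0.3], [0.173, -0.036, -0.028, -4.1, 20.7, -32.5, -0.3], [0.173, -0.036, -0.028, -4.1, 20.7, -32.5, -0.3]]

```text
time_s: 14.6
tool_pos: [0.6478, -0.2829, 0.1093]
tool_rot: [179.6, 54.9, 157.6]
force: [-0.1, -0.0, -0.4]
grip_width: 0.0564
```

```bash
export OMP_NUM_THREADS=1; timeout 500 python3 - <<'E'
from plan import *
o=get_obs(); print(o["qpos"].round(1),o["tool_pos"],o["tool_rot"])
for up in (.08,.05,.03,.01,0):
    print(up,*[v.tolist() for v in rel(*pose([.609,-.268,.060],55,-22,"dn",0,up))])
c=read_camera("side"); save(c,"s9"); cv2.imwrite('pics/s9c.png',cv2.resize(c["img"][150:280,180:340],None,fx=4.5,fy=4.5)[...,::-1])
c=read_camera("wrist"); save(c,"w9")
E
```

```text
[-15.3   3.2  37.5 134.7 186.1  12.2 -97.7] [ 0.64780722 -0.28294443  0.10934952] [179.59849894  54.86772597 157.6219745 ]
0.08 [-0.0013, -0.0007, -0.0006] [0.09, -0.13, -0.22]
0.05 [0.0233, -0.0008, 0.0166] [0.09, -0.13, -0.22]
0.03 [0.0396, -0.0009, 0.0281] [0.09, -0.13, -0.22]
0.01 [0.056, -0.001, 0.0396] [0.09, -0.13, -0.22]
0 [0.0642, -0.001, 0.0454] [0.09, -0.13, -0.22]
```

View pics/s9c.png

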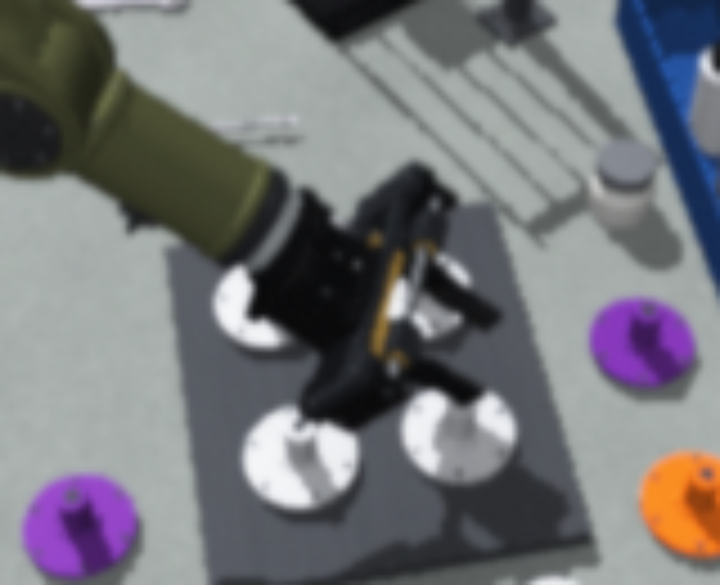

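View pics/w9.png

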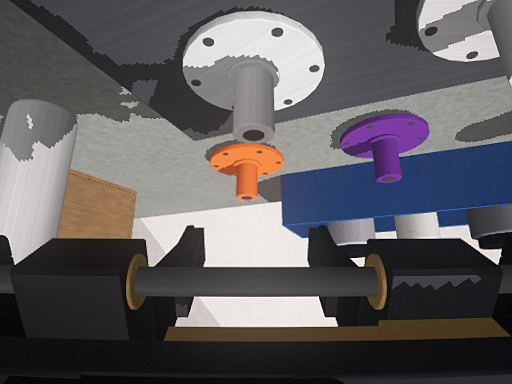

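>>> arm_command:
  targets:
    - [[0.012, -0.001, 0.008, 0, 0, 0, -0.3], [0.023, -0.001, 0.017, 0, 0, 0, -0.3], [0.035, -0.001, 0.025, 0, 0, 0, -0.3], [0.04, -0.001, 0.028, 0, 0, 0, -0.3], [0.04, -0.001, 0.028, 0, 0, 0, -0.3]]

```text
time_s: 15.2
tool_pos: [0.6494, -0.2845, 0.0632]
tool_rot: [179.4, 55.2, 157.4]
force: [-0.6, -0.6, -0.2]
grip_width: 0.0565
```

```bash
export OMP_NUM_THREADS=1; timeout 500 python3 - <<'E'
from plan import *
o=get_obs(); print(o["qpos"].round(1),o["tool_pos"],o["tool_rot"],o["force"])
print(*[v.tolist() for v in rel(*pose([.609,-.268,.060],55,-22,"dn",0,0))])
c=read_camera("side"); cv2.imwrite('pics/s10.png',cv2.resize(c["img"][150:280,180:340],None,fx=4.5,fy=4.5)[...,::-1])
c=read_camera("wrist"); save(c,"w10"); W=cloud(c)
z=W[...,2]; print(np.argwhere((np.hypot(W[...,0]-.609,W[...,1]+.268)<.016)&(z>.035)&(z<.08)).mean(0))
E
```

```text
[ -12.2   11.2   35.2  135.6  191.8   20.6 -106.5] [ 0.64935483 -0.28450257  0.06318655] [179.40644532  55.15402666 157.38579724] [-0.57521531 -0.61637862 -0.20137473]
[0.0277, -0.0, 0.017] [0.09, 0.16, -0.35]
[181.71841879 254.35949585]
```

View pics/s10.png

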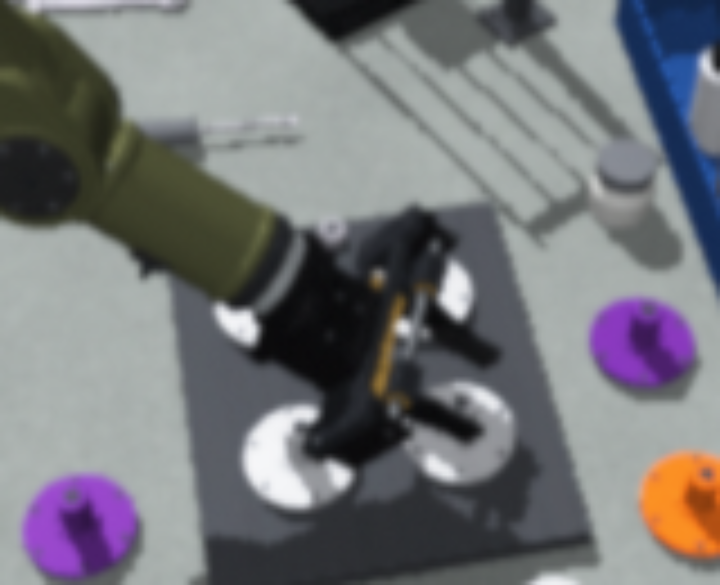

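View pics/w10.png

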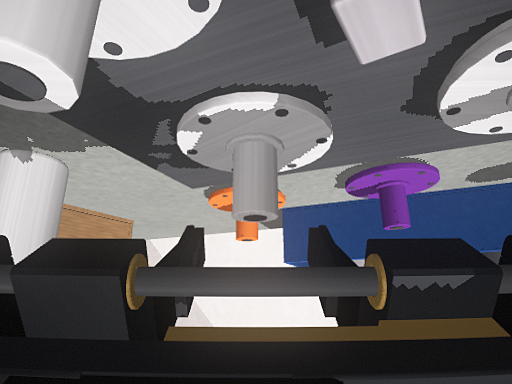

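```bash
python3 - <<'E'
from plan import *
p,r=pose([.609,-.268,.060],55,-22,"dn",0,0)
M=R.from_euler('xyz',r,degrees=True)
c0=np.array([.4905,-.270,0])
for z in (.072,.032):
  rr=.012 if z>.05 else .042
  for a in np.linspace(0,2*np.pi,8,endpoint=False):
    q=c0+[rr*np.cos(a),rr*np.sin(a),z]; print(z,M.inv().apply(q-p).round(3))
E
```

```text
0.072 [ 0.046 -0.042 -0.138]
0.072 [ 0.05  -0.035 -0.143]
0.072 [ 0.055 -0.035 -0.151]
0.072 [ 0.059 -0.042 -0.156]
0.072 [ 0.059 -0.051 -0.156]
0.072 [ 0.055 -0.057 -0.151]
0.072 [ 0.05  -0.057 -0.144]
0.072 [ 0.046 -0.051 -0.138]
0.032 [ 0.063 -0.031 -0.092]
0.032 [ 0.076 -0.008 -0.111]
0.032 [ 0.095 -0.007 -0.137]
0.032 [ 0.108 -0.03  -0.156]
0.032 [ 0.108 -0.062 -0.156]
0.032 [ 0.095 -0.085 -0.138]
0.032 [ 0.077 -0.085 -0.111]
0.032 [ 0.063 -0.063 -0.093]
```

>>> arm_command:
  targets:
    - [[0.01, 0, 0.006, 0, 0, 0, -0.3], [0.018, 0, 0.011, 0, 0, 0, -0.3], [0.026, 0, 0.016, 0, 0, 0, -0.3], [0.026, 0, 0.016, 0, 0, 0, -0.3]]

```text
time_s: 15.7
tool_pos: [0.6471, -0.2832, 0.0316]
tool_rot: [179.5, 55.0, 157.5]
force: [0.4, -0.0, 0.2]
grip_width: 0.0569
```

```bash
export OMP_NUM_THREADS=1; timeout 500 python3 - <<'E'
from plan import *
o=get_obs(); print(o["qpos"].round(1),o["tool_pos"],o["tool_rot"],o["force"])
print(*[v.tolist() for v in rel(*pose([.609,-.268,.060],55,-22,"dn",0,0))])
c=read_camera("wrist"); save(c,"w11")
E
```

```text
[ -11.    16.4   34.   136.1  192.1   25.8 -108.7] [ 0.64714638 -0.28322547  0.03157913] [179.46643687  55.04802024 157.4801752 ] [ 0.42181569 -0.00661734  0.22269881]
[0.0003, -0.0002, 0.0011] [0.11, 0.05, -0.3]
```

View pics/w11.png

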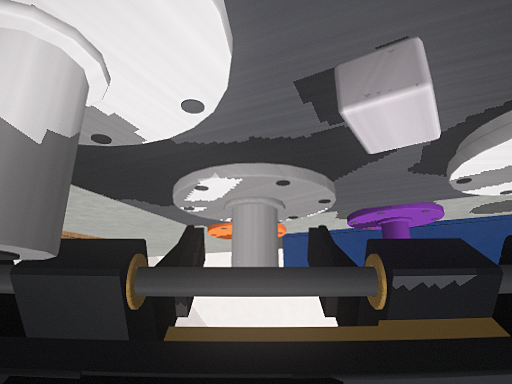

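>>> arm_command:
  targets:
    - [[0, 0, 0, 0, 0, 0, 1], [0, 0, 0, 0, 0, 0, 1], [0, 0, 0, 0, 0, 0, 1], [0, 0, 0, 0, 0, 0, 1], [0, 0, 0, 0, 0, 0, 1], [0, 0, 0, 0, 0, 0, 1]]
  newtons: 30

```text
time_s: 16.35
tool_pos: [0.6481, -0.2837, 0.0336]
tool_rot: [179.4, 55.2, 157.4]
force: [-1.4, 0.0, 0.8]
grip_width: 0.0231
```

>>> arm_command:
  targets:
    - [[-0.004, 0, -0.003, 0, 0, 0, 1], [-0.012, 0, -0.008, 0, 0, 0, 1], [-0.022, 0, -0.015, 0, 0, 0, 1], [-0.033, 0, -0.023, 0, 0, 0, 1], [-0.045, 0, -0.031, 0, 0, 0, 1], [-0.056, 0, -0.039, 0, 0, 0, 1], [-0.065, 0, -0.045, 0, 0, 0, 1], [-0.07, 0, -0.049, 0, 0, 0, 1]]

```text
time_s: 17.15
tool_pos: [0.6472, -0.2837, 0.1198]
tool_rot: [179.2, 55.2, 157.3]
force: [0.5, -0.9, -3.2]
grip_width: 0.0233
```

```bash
export OMP_NUM_THREADS=1; timeout 500 python3 - <<'E'
from plan import *
o=get_obs(); print(o["qpos"].round(1),o["tool_pos"],o["tool_rot"],o["force"],o["grip_width"])
c=read_camera("wrist"); save(c,"w12"); c=read_camera("side"); cv2.imwrite('pics/s12.png',cv2.resize(c["img"][150:280,180:340],None,fx=4.5,fy=4.5)[...,::-1])
# arc path from B to tray at constant heights
def path():
    out=[]
    G0=np.array([.609,-.268,.060+.085]); G1=np.array([.607,.279,.044+.045])
    r0,a0=np.hypot(*G0[:2]),np.degrees(np.arctan2(G0[1],G0[0])); r1,a1=np.hypot(*G1[:2]),np.degrees(np.arctan2(G1[1],G1[0]))
    N=24
    for k in range(1,N+1):
        s=k/N; a=np.radians(a0+(a1-a0)*s); r=r0+(r1-r0)*s
        z=G0[2] if s<.55 else G0[2]+(G1[2]-G0[2])*(s-.55)/.45
        yaw=-22+(26.7+22)*s
        p,rp=pose([r*np.cos(a),r*np.sin(a),z],55,yaw,"dn")
        out.append((p,R.from_euler('xyz',rp,degrees=True).as_matrix()))
    return out
P=path()
q=o["qpos"]
for p,M in P[::4]+[P[-1]]:
    e,q=ik(p,R.from_matrix(M).as_euler('xyz',degrees=True),[q])[0]; print(p.round(3),round(e,4),q.round(0))
show(P[:10],1)
E
```

```text
[-16.9   1.6  39.1 134.7 184.6  11.1 -95.6] [ 0.64723699 -0.28373542  0.11976417] [179.23386698  55.184308   157.2781949 ] [ 0.45617967 -0.85690126 -3.24981152] 0.02331499517698207
[ 0.657 -0.261  0.116] 0.0 [-18.   2.  38. 134. 185.  11. -96.]
[ 0.688 -0.166  0.116] 0.0 [-22.   2.  34. 134. 185.  11. -95.]
[ 0.705 -0.068  0.116] 0.0 [-26.   2.  30. 134. 184.  11. -95.]
[0.708 0.032 0.116] 0.0 [-31.   2.  26. 134. 184.  11. -95.]
[0.697 0.131 0.096] 0.0 [-34.   5.  22. 134. 185.  14. -97.]
[0.672 0.228 0.075] 0.0 [-38.   8.  18. 135. 185.  18. -97.]
[0.644 0.298 0.06 ] 0.0 [-41.  10.  15. 135. 185.  20. -97.]
[0.003, 0.025, 0.003, -1.5, 0.3, -1.6, 1]
[0.004, 0.05, 0.003, -3.1, 0.3, -2.8, 1]
[0.005, 0.075, 0.002, -4.8, 0.3, -3.9, 1]
[0.006, 0.1, -0.0, -6.5, 0.3, -5.1, 1]
[0.008, 0.124, -0.003, -8.1, 0.3, -6.2, 1]
[0.011, 0.149, -0.006, -9.8, 0.3, -7.4, 1]
[0.014, 0.173, -0.01, -11.5, 0.3, -8.6, 1]
[0.017, 0.198, -0.014, -13.1, 0.3, -9.7, 1]
[0.021, 0.222, -0.02, -14.8, 0.3, -10.9, 1]
[0.026, 0.246, -0.026, -16.5, 0.3, -12.0, 1]
```

View pics/w12.png

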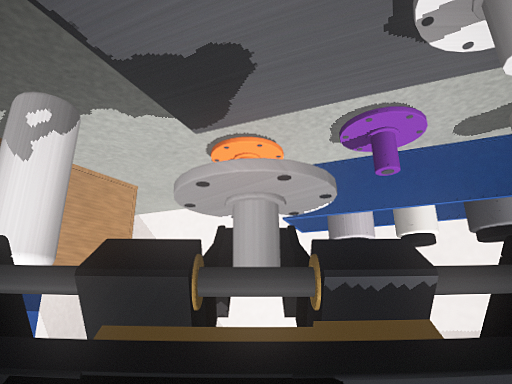

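View pics/s12.png

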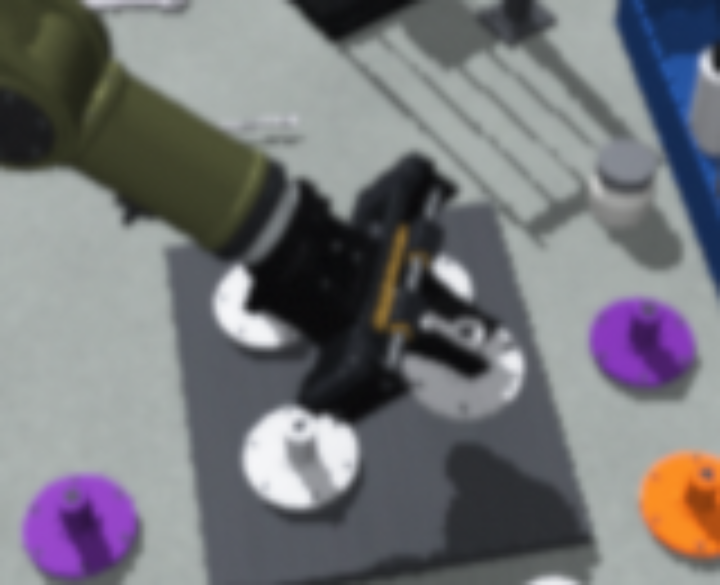

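>>> arm_command:
  targets:
    - [[0.001, 0.01, 0.001, -0.7, 0.1, -0.7, 1], [0.003, 0.025, 0.003, -1.5, 0.2, -1.6, 1], [0.004, 0.05, 0.003, -3.1, 0.2, -2.8, 1], [0.005, 0.075, 0.002, -4.8, 0.2, -3.9, 1], [0.006, 0.1, 0, -6.5, 0.2, -5.1, 1], [0.008, 0.124, -0.003, -8.1, 0.2, -6.2, 1], [0.011, 0.149, -0.006, -9.8, 0.2, -7.4, 1], [0.014, 0.173, -0.01, -11.5, 0.2, -8.6, 1], [0.017, 0.198, -0.014, -13.1, 0.2, -9.7, 1], [0.021, 0.222, -0.02, -14.8, 0.2, -10.9, 1]]

```text
time_s: 18.25
tool_pos: [0.7051, -0.0652, 0.1144]
tool_rot: [-179.8, 55.0, 176.6]
force: [0.3, -0.2, -3.1]
grip_width: 0.0235
```

```bash
export OMP_NUM_THREADS=1; cat >> plan.py <<'E'
def arc(N=24,z1=.089,s0=0.55):
    out=[]
    G0=np.array([.609,-.268,.148]); G1=np.array([.607,.279,z1])
    r0,a0=np.hypot(*G0[:2]),np.degrees(np.arctan2(G0[1],G0[0])); r1,a1=np.hypot(*G1[:2]),np.degrees(np.arctan2(G1[1],G1[0]))
    for k in range(1,N+1):
        s=k/N; a=np.radians(a0+(a1-a0)*s); r=r0+(r1-r0)*s
        z=G0[2] if s<s0 else G0[2]+(G1[2]-G0[2])*min(1,(s-s0)/(.85-s0))
        yaw=-22+(26.7+22)*s
        p,rp=pose([r*np.cos(a),r*np.sin(a),z],55,yaw,"dn")
        out.append((p,R.from_euler('xyz',rp,degrees=True).as_matrix()))
    return out
E
python3 - <<'E'
from plan import *
o=get_obs(); print(o["qpos"].round(1),o["tool_pos"],o["tool_rot"],o["force"],o["grip_width"])
P=arc(); print(P[8][0],P[9][0]); show(P[9:19],1)
E
```

```text
[-26.7   2.6  30.2 134.3 183.1  11.6 -94. ] [ 0.7050955  -0.06522391  0.11441856] [-179.78703595   55.03812307  176.64196188] [ 0.26576636 -0.24778313 -3.1188779 ] 0.023457670349894093
[ 0.70488974 -0.06761544  0.1187476 ] [ 0.70694578 -0.04274786  0.1187476 ]
[-0.004, 0.022, -0.002, -1.6, 0.0, -1.0, 1]
[-0.004, 0.048, -0.002, -3.2, 0.0, -2.1, 1]
[-0.003, 0.072, -0.004, -4.9, 0.0, -3.3, 1]
[-0.002, 0.097, -0.005, -6.6, 0.0, -4.4, 1]
[0.005, 0.122, -0.004, -8.2, 0.0, -5.6, 1]
[0.014, 0.147, -0.002, -9.9, 0.0, -6.8, 1]
[0.024, 0.171, -0.002, -11.5, 0.0, -7.9, 1]
[0.033, 0.196, -0.002, -13.2, 0.0, -9.1, 1]
[0.044, 0.22, -0.002, -14.9, 0.0, -10.2, 1]
[0.055, 0.244, -0.004, -16.5, 0.0, -11.4, 1]
```

>>> arm_command:
  targets:
    - [[-0.004, 0.022, -0.002, -1.6, 0, -1, 1], [-0.004, 0.048, -0.002, -3.2, 0, -2.1, 1], [-0.003, 0.072, -0.004, -4.9, 0, -3.3, 1], [-0.002, 0.097, -0.005, -6.6, 0, -4.4, 1], [0.005, 0.122, -0.004, -8.2, 0, -5.6, 1], [0.014, 0.147, -0.002, -9.9, 0, -6.8, 1], [0.024, 0.171, -0.002, -11.5, 0, -7.9, 1], [0.033, 0.196, -0.002, -13.2, 0, -9.1, 1], [0.042, 0.215, -0.002, -14.5, 0, -10, 1], [0.042, 0.215, -0.002, -14.5, 0, -10, 1]]

```text
time_s: 19.25
tool_pos: [0.6912, 0.1518, 0.0781]
tool_rot: [-179.9, 54.8, -165.8]
force: [0.2, 0.2, -4.0]
grip_width: 0.0234
```

```bash
export OMP_NUM_THREADS=1; 
python3 - <<'E'
from plan import *
o=get_obs(); print(o["qpos"].round(1),o["tool_pos"],o["tool_rot"],o["force"],o["grip_width"])
P=arc(); print(P[17][0],P[18][0]); show(P[18:],1)
c=read_camera("side"); cv2.imwrite('pics/s13.png',cv2.resize(c["img"][60:220,180:360],None,fx=4,fy=3.7)[...,::-1])
c=read_camera("wrist"); save(c,"w13")
E
```

```text
[-34.8   7.6  20.8 134.9 185.4  17.  -97.3] [0.69121117 0.1518188  0.07811801] [-179.93939868   54.81817873 -165.75106858] [ 0.17770024  0.16202657 -4.03949259] 0.023434586465510096
[0.69180756 0.15578649 0.07941427] [0.6859981  0.18008964 0.07121982]
[0.004, 0.029, 0.006, -2.0, -0.2, -1.3, 1]
[0.012, 0.054, 0.01, -3.6, -0.2, -2.5, 1]
[0.015, 0.079, 0.01, -5.3, -0.2, -3.7, 1]
[0.016, 0.104, 0.009, -6.9, -0.2, -4.8, 1]
[0.018, 0.128, 0.006, -8.6, -0.2, -6.0, 1]
[0.02, 0.153, 0.003, -10.2, -0.2, -7.2, 1]
```

View pics/s13.png

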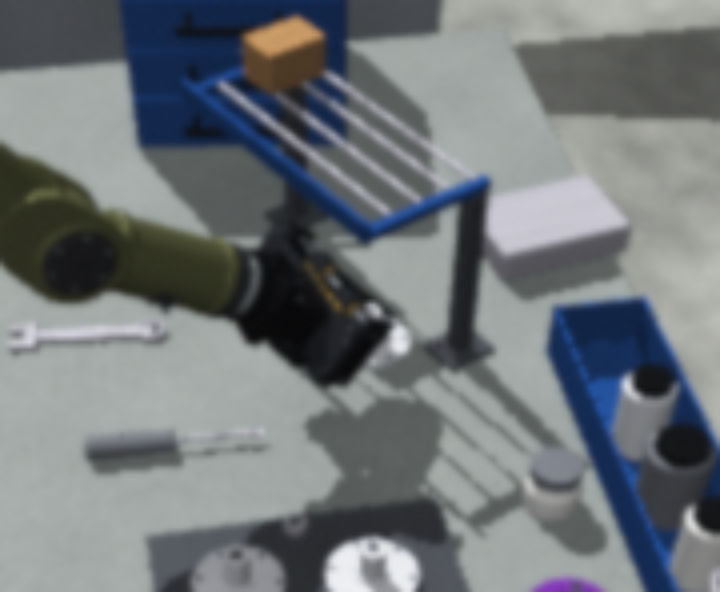

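View pics/w13.png

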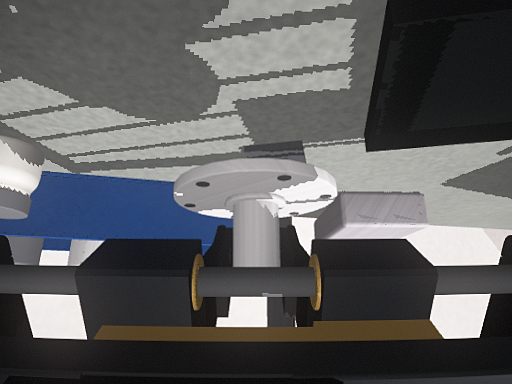

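>>> arm_command:
  targets:
    - [[0.004, 0.024, 0.006, -1.7, -0.2, -1.1, 1], [0.01, 0.048, 0.009, -3.2, -0.2, -2.2, 1], [0.014, 0.072, 0.01, -4.8, -0.2, -3.3, 1], [0.016, 0.096, 0.009, -6.4, -0.2, -4.4, 1], [0.017, 0.118, 0.007, -7.9, -0.2, -5.5, 1], [0.019, 0.138, 0.005, -9.2, -0.2, -6.5, 1], [0.02, 0.15, 0.003, -10, -0.2, -7, 1], [0.02, 0.153, 0.003, -10.2, -0.2, -7.2, 1], [0.02, 0.153, 0.003, -10.2, -0.2, -7.2, 1]]

```text
time_s: 20.25
tool_pos: [0.6475, 0.2952, 0.0628]
tool_rot: [-179.9, 55.2, -153.5]
force: [-0.1, -0.5, -3.7]
grip_width: 0.0233
```

```bash
export OMP_NUM_THREADS=1; 
python3 - <<'E'
from plan import *
o=get_obs(); print(o["qpos"].round(1),o["tool_pos"],o["tool_rot"],o["force"],o["grip_width"])
c=read_camera("side"); cv2.imwrite('pics/s14.png',cv2.resize(c["img"][60:220,180:360],None,fx=4,fy=3.7)[...,::-1])
c=read_camera("wrist"); save(c,"w14"); W=cloud(c)
im=c["img"].astype(int)
m=(im.max(-1)<60)&(W[...,2]<.025)&(W[...,2]>-.01)&(W[...,0]>.45)
print(m.sum(), np.nanpercentile(W[m],[1,50,99],axis=0).round(3))
# cover pose from wrist cloud: points of flange underside
f=(np.hypot(W[...,0]-.607,W[...,1]-.279)<.05)&(W[...,2]>.03)&(W[...,2]<.075)
P=W[f]; print('cover',len(P),np.nanpercentile(P,[1,50,99],axis=0).round(3))
for up in (.045,.03,.015,.005,0,-.003):
    print(up,*[v.tolist() for v in rel(*pose([.607,.279,.0475+up],55,26.7,"dn"))])
E
```

```text
[-41.4  10.3  15.2 134.7 184.3  20.  -96.3] [0.64754853 0.29518504 0.0627847 ] [-179.88845077   55.22414519 -153.52017942] [-0.12803478 -0.47244642 -3.6674105 ] 0.023298341851556367
47100 [[0.518 0.188 0.   ]
 [0.579 0.266 0.004]
 [0.686 0.363 0.016]]
cover 8445 [[0.569 0.235 0.055]
 [0.595 0.266 0.06 ]
 [0.645 0.313 0.074]]
0.045 [0.0003, 0.0048, -0.0017] [-0.37, 0.2, -0.17]
0.03 [0.0126, 0.0049, 0.0069] [-0.37, 0.2, -0.17]
0.015 [0.025, 0.0049, 0.0155] [-0.37, 0.2, -0.17]
0.005 [0.0332, 0.0049, 0.0212] [-0.37, 0.2, -0.17]
0 [0.0373, 0.0049, 0.024] [-0.37, 0.2, -0.17]
-0.003 [0.0397, 0.0049, 0.0257] [-0.37, 0.2, -0.17]
```

View pics/s14.png

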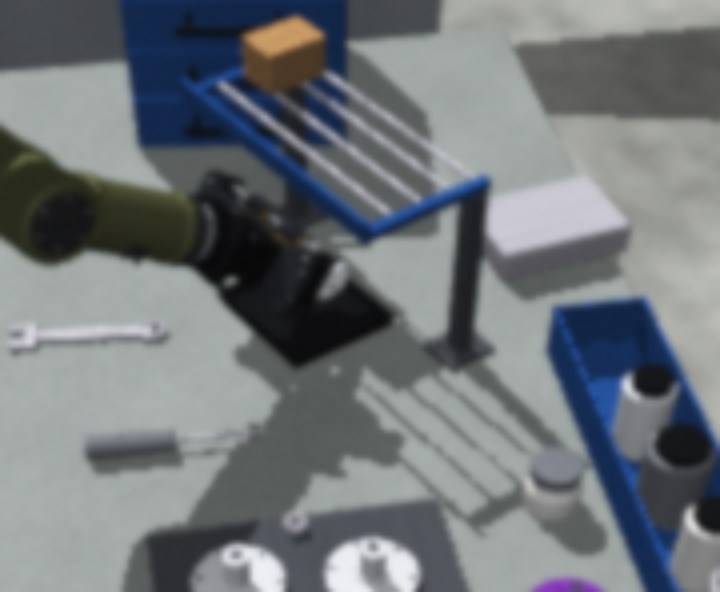

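View pics/w14.png

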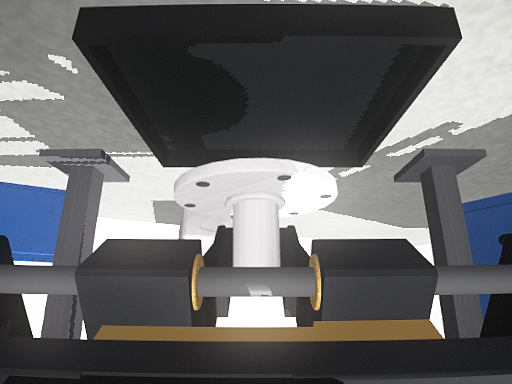

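>>> arm_command:
  targets:
    - [[0.004, 0.003, 0.001, 0, 0, 0, 1], [0.012, 0.005, 0.006, 0, 0, 0, 1], [0.02, 0.005, 0.012, 0, 0, 0, 1], [0.027, 0.005, 0.017, 0, 0, 0, 1], [0.031, 0.005, 0.02, 0, 0, 0, 1], [0.033, 0.005, 0.021, 0, 0, 0, 1], [0.033, 0.005, 0.021, 0, 0, 0, 1]]

```text
time_s: 21.05
tool_pos: [0.6437, 0.2985, 0.0227]
tool_rot: [-179.9, 55.2, -153.5]
force: [-0.6, -0.1, -3.3]
grip_width: 0.0234
```

>>> arm_command:
  targets:
    - [[0.001, 0, 0.001, 0, 0, 0, 1], [0.002, 0, 0.001, 0, 0, 0, 1], [0.002, 0, 0.001, 0, 0, 0, 1]]

```text
time_s: 21.35
tool_pos: [0.6436, 0.2986, 0.0215]
tool_rot: [-179.9, 55.2, -153.5]
force: [0.3, 0.1, -4.1]
grip_width: 0.023
```

>>> arm_command:
  targets:
    - [[0.001, 0, 0.001, 0, 0, 0, 1], [0.002, 0, 0.001, 0, 0, 0, 1], [0.002, 0, 0.001, 0, 0, 0, 1]]

```text
time_s: 21.65
tool_pos: [0.6431, 0.2984, 0.0188]
tool_rot: [-179.9, 55.2, -153.5]
force: [-0.3, 0.2, -2.5]
grip_width: 0.023
```

>>> arm_command:
  targets:
    - [[0.001, 0, 0.001, 0, 0, 0, 1], [0.001, 0, 0.001, 0, 0, 0, 1]]

```text
time_s: 21.85
tool_pos: [0.6436, 0.2987, 0.0177]
tool_rot: [-179.9, 55.2, -153.5]
force: [-0.1, 0.1, -2.2]
grip_width: 0.0233
```

>>> arm_command:
  targets:
    - [[0.001, 0, 0.001, 0, 0, 0, 1], [0.001, 0, 0.001, 0, 0, 0, 1]]

```text
time_s: 22.05
tool_pos: [0.6448, 0.2992, 0.0177]
tool_rot: [-179.9, 55.4, -153.5]
force: [-1.8, -0.6, 2.5]
grip_width: 0.0233
```

>>> arm_command:
  targets:
    - [[0, 0, 0, 0, 0, 0, 0.4], [0, 0, 0, 0, 0, 0, 0.2], [0, 0, 0, 0, 0, 0, 0], [0, 0, 0, 0, 0, 0, -0.3], [0, 0, 0, 0, 0, 0, -0.3], [0, 0, 0, 0, 0, 0, -0.3], [0, 0, 0, 0, 0, 0, -0.3]]

```text
time_s: 22.75
tool_pos: [0.6437, 0.2987, 0.0162]
tool_rot: [-179.9, 55.2, -153.5]
force: [-0.2, -0.2, -0.1]
grip_width: 0.0555
```

```bash
python3 - <<'E'
from plan import *
o=get_obs(); print(o["qpos"].round(1),o["tool_pos"],o["force"],o["grip_width"])
c=read_camera("wrist"); save(c,"w15"); W=cloud(c)
d=np.hypot(W[...,0]-.607,W[...,1]-.279)
f=(d<.055)&(W[...,2]>.009)&(W[...,2]<.03)&(c["img"].max(-1)>120); P=W[f]
print(len(P),np.percentile(P,[1,50,99],axis=0).round(3))
E
```

```text
[-41.5  17.2  14.6 135.3 183.2  27.2 -97. ] [0.64369606 0.29873979 0.01616661] [-0.2168639  -0.15001431 -0.12422628] 0.0554701269530346
8148 [[0.566 0.239 0.01 ]
 [0.592 0.271 0.015]
 [0.641 0.317 0.029]]
```

View pics/w15.png

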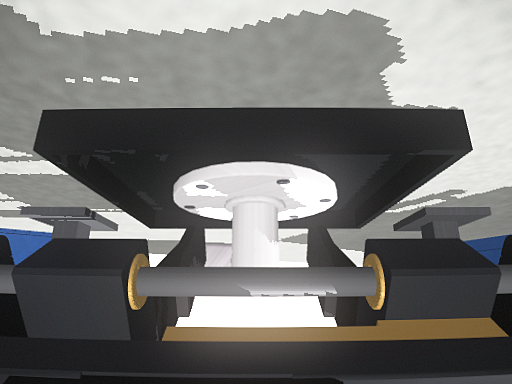

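>>> arm_command:
  targets:
    - [[-0.006, 0, -0.004, 0, 0, 0, -0.3], [-0.016, 0, -0.011, 0, 0, 0, -0.3], [-0.026, 0, -0.018, 0, 0, 0, -0.3], [-0.037, 0, -0.026, 0, 0, 0, -0.3], [-0.042, 0, -0.029, 0, 0, 0, -0.3], [-0.042, 0, -0.029, 0, 0, 0, -0.3]]

```text
time_s: 23.4
tool_pos: [0.6446, 0.2993, 0.0692]
tool_rot: [-179.9, 55.4, -153.6]
force: [-0.7, -0.8, -0.3]
grip_width: 0.0566
```

```bash
python3 - <<'E'
from plan import *
o=get_obs(); print(o["qpos"].round(1),o["tool_pos"],o["force"],o["grip_width"])
P=arc(z1=.097); show(P[-2:10:-1][:10],-0.3)
E
```

```text
[-42.6   9.4  15.7 134.9 182.4  19.3 -94.7] [0.64459373 0.29928715 0.06921967] [-0.74197672 -0.75111213 -0.30529628] 0.05658468316973634
[0.002, -0.026, -0.001, 1.4, 0.4, 1.0, -0.3]
[0.004, -0.051, -0.003, 3.0, 0.4, 2.2, -0.3]
[0.005, -0.076, -0.005, 4.7, 0.4, 3.3, -0.3]
[0.005, -0.101, -0.01, 6.4, 0.4, 4.5, -0.3]
[0.002, -0.125, -0.018, 8.0, 0.4, 5.6, -0.3]
[-0.0, -0.15, -0.026, 9.7, 0.4, 6.8, -0.3]
[-0.003, -0.174, -0.036, 11.4, 0.4, 8.0, -0.3]
[-0.004, -0.198, -0.046, 13.0, 0.4, 9.1, -0.3]
[-0.006, -0.221, -0.056, 14.7, 0.4, 10.3, -0.3]
[-0.006, -0.244, -0.068, 16.4, 0.4, 11.4, -0.3]
```

>>> arm_command:
  targets:
    - [[0, -0.026, -0.001, 1.4, 0, 1, -0.3], [0.002, -0.051, -0.003, 3, 0.2, 2.2, -0.3], [0.003, -0.076, -0.006, 4.7, 0.4, 3.3, -0.3], [0.004, -0.101, -0.01, 6.4, 0.4, 4.5, -0.3], [0.002, -0.125, -0.018, 8, 0.4, 5.6, -0.3], [0, -0.15, -0.026, 9.7, 0.4, 6.8, -0.3], [-0.003, -0.174, -0.036, 11.4, 0.4, 8, -0.3], [-0.004, -0.198, -0.046, 13, 0.4, 9.1, -0.3], [-0.006, -0.221, -0.056, 14.7, 0.4, 10.3, -0.3], [-0.006, -0.244, -0.068, 16.4, 0.4, 11.4, -0.3]]

```text
time_s: 24.4
tool_pos: [0.7057, 0.0551, 0.1124]
tool_rot: [-179.8, 54.9, -173.6]
force: [0.2, -0.9, 1.2]
grip_width: 0.0566
```

```bash
python3 - <<'E'
from plan import *
o=get_obs(); print(o["time_s"],o["tool_pos"],o["force"])
yaw=np.radians(26.7); T=np.array([.607,.279])
for n in ["side","top"]:
    c=read_camera(n); W=cloud(c); z=W[...,2]; im=c["img"]
    f=(np.hypot(W[...,0]-T[0],W[...,1]-T[1])<.075)&(z>.005)&(z<.075)&(im.min(-1)>90)
    P=W[f]
    if len(P)>20:
        print(n,len(P),np.percentile(P,[2,50,98],axis=0).round(3).tolist())
        h=P[P[:,2]>.045]; print('hub',len(h),np.median(h,0).round(3) if len(h) else None)
    for a,b in [(.055,.085)]:
        m=((z>a)&(z<b)&(W[...,0]>.4)&(W[...,0]<.7)&(W[...,1]<-.05)&(W[...,1]>-.35)).astype(np.uint8)
        k,l,s,cen=cv2.connectedComponentsWithStats(m)
        for i in range(1,k):
            if s[i,4]>20: print(n,s[i,4],np.nanmedian(W[l==i],0).round(4))
    save(c,n+"16")
    cv2.imwrite(f'pics/{n}16c.png',cv2.resize(im[80:260,190:370] if n=="side" else im[100:260,100:360],None,fx=3.3,fy=3.3)[...,::-1])
c=read_camera("wrist"); save(c,"w16")
E
```

```text
24.4 [0.70573532 0.05514894 0.11241534] [ 0.22979312 -0.85031138  1.18554118]
side 50 [ 0.6043 -0.1377  0.0726]
side 52 [ 0.4855 -0.1272  0.0724]
side 57 [ 0.4912 -0.2718  0.0722]
top 439 [[0.566, 0.24, 0.006], [0.599, 0.274, 0.017], [0.655, 0.32, 0.058]]
hub 32 [0.603 0.274 0.057]
top 47 [ 0.6018 -0.1375  0.0725]
top 49 [ 0.4892 -0.2702  0.0722]
top 46 [ 0.4819 -0.1261  0.0717]
```

View pics/side16c.png

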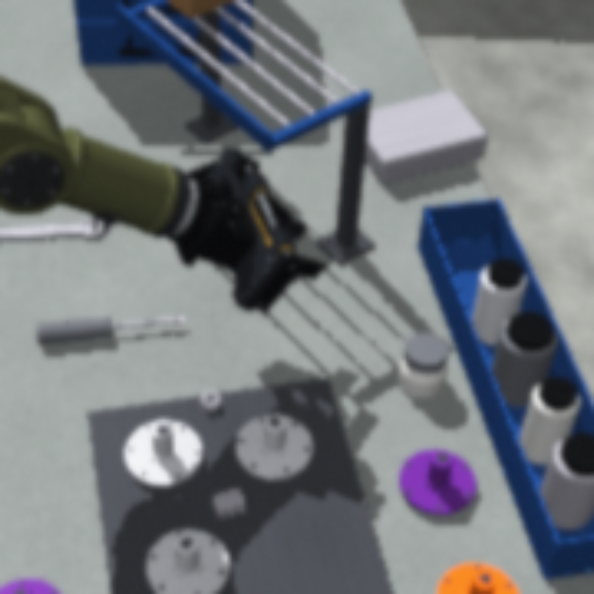

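View pics/top16c.png

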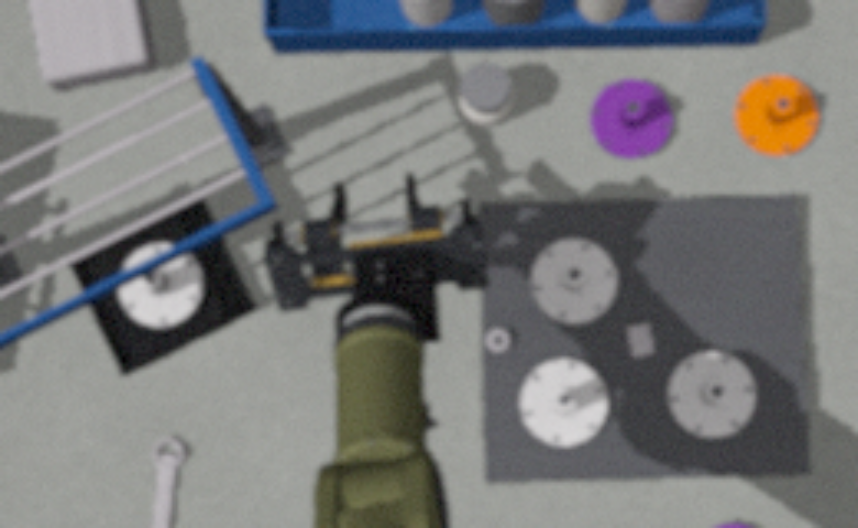

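```bash
python3 - <<'E'
from h import *
print(sign_off()); print(get_obs()["time_s"])
E
```

```text
the job is handed in; nothing more can be done
None
the job is handed in; nothing more can be done
```

I found the rocking cover, set it down upright in the reject tray, and handed the job in at about 24.5 s. Sign-off gave no verdict.

**Finding it:** I pressed three covers at the rim. The two on the robot's left, near (0.484, -0.126) and (0.603, -0.137), held firm at 23–31 N. The cover at (0.609, -0.268) sank about 3 mm under about 5 N and visibly tipped; a rough depth fit gave 14°. I did not press the fourth cover.

**Moving it:** I gripped the hub with the tool tilted 55°, carried the cover round under the front of the shelf and lowered it until the force showed contact with the tray floor. Then I opened the gripper and backed out.

**Last checks, by top and side camera:**
- **Rejected cover:** it stands upright on the tray floor, within about 7 mm of my estimate of the tray centre. The hub top reads 0.057 m, about 1 mm above the nominal height.
- **Steady covers:** all three are within about 1–2 mm of where they began.
- **Bystanders:** the jar, screwdriver, wrench, block and spacer looked unmoved in the pictures. I did not measure them, and I did not check the spray can and module at the end.
- **Robot:** it stood clear, with the force reading near zero.

**Disagreement:** the reported TCP lies about 32 mm beyond the real fingertips. The wrist camera and the first contact agreed on this, so I allowed for it in every later move.

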